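Hang the humidity gauge in the drying cabinet

TASK

Slide the hatch on top of the drying cabinet fully open, then hang the dial humidity gauge from the bench by its eye on the hook inside, dial to the cabinet's clear front, without touching the frame of the opening. Let go and slide the hatch fully shut. Leave the jar and the dropper bottle where they stand.

Things in the scene. Friction and masses are not known exactly. Their poses are not given: they have to be found in the camera images.
- cabinet: Bench drying cabinet, fixed: chamber with clear front and sides, white flat-topped drying unit behind. Origin: underside, below the chamber's centre; x runs from front to back, y left, z up; yaw up to 0.3 rad. Outside x -61 to +180, y -90 to +90 mm, 165 mm high without hatch. Chamber inside x -56 to +56, y -85 to +85 mm, floor at z 12 mm, open only at the top.
- frame: Flat aluminium frame round the opening in the chamber's top, fixed, 8 mm thick. Origin: centre of the opening, level with the frame's upper face, 165 mm over the bench; axes as the cabinet's. The opening is 100 mm along x, 140 mm along y. Nothing may touch the frame (the hatch runs over it without contact).
- hook: Dark steel hook on the chamber's back wall, fixed, up to 15 mm left or right of the middle. Origin: on the bar's axis at the back wall, 108 mm over the bench; axes as the cabinet's. The round bar, 6 mm thick, runs level 56 mm towards the front (to x = -56 mm) and there turns up; the upturned end is 6 mm thick, its top 11 mm above the bar's axis.
- hatch (a joint): Travel of the sliding hatch, m: 0 = shut, 0.11 = fully open. It slides along the cabinet's +x (to the back, over the white unit), stays where it is left and takes 1.2 N plus 4 N per m/s to move. It may start up to 25 mm ajar.
- hatch_grip (a point): Grip point on the hatch's fin: on its centre line, 9 mm below its top edge. The fin is an upright black block 12 mm thick (cabinet's x), 60 mm long (y), 30 mm high, in the middle of the grey hatch plate (112 x 156 mm, upper face 171.5 mm over the bench). Axes as the cabinet's; moves with the hatch.
- gauge_eye (a point): Centre of the gauge's hanging eye, a square window 24 mm wide and 24 mm high through the black plate (along x), 62 mm above the underside. The solid tab of the plate from 12 to 54 mm above this point is the place to grip: across its 36 mm width (y) or 10 mm thickness (x). Axes as the gauge's. When it hangs on the hook this point lies 9 mm below the bar's axis.
- jar_mid (a point): Bystander: specimen jar with lid, translucent, 43 mm across, 48 mm high, loose; this point is half-way up. Its place, the gauge's and the dropper bottle's are swapped at random.
- dropper_mid (a point): Bystander: brown dropper bottle with dark screw cap, 34 mm across, 70 mm high, loose; this point is half-way up.
- gauge: Dial humidity gauge, loose, about 0.12 kg, upright on the bench at the start, yaw within 0.5 rad. White box 26 mm thick (x), 50 wide (y), 46 high, with a round dial on the face to its own -x; on top an upright black plate 10 mm thick (x), 36 mm wide (y), ending 116 mm above the underside. Origin: centre of the underside; z up.
Things that resemble listed ones, but are neither listed nor needed, are in the scene too. What is shaped like the gauge but turquoise or yellow is not meant.

How it is judged:
By the outcome, as a careful person would: the job done as asked, in the order asked, and still so for the second after the job is handed in, with the robot touching nothing.
It also fails if it takes over 70 s, if anything falls off the work surface, if the arm or the gripper's body presses on something with over 40 N, if the wrist force passes 120 N, or if a joint passes its speed limit or range.

ROBOT

A 6-joint arm with a two-finger parallel gripper is mounted at the origin on a cart in front of the work surface, level with it; the furniture and walls round the work are solid. World frame = base frame: x ahead of the robot, y to its left, z up, the work surface at z = 0. Lengths are in m, angles in degrees, forces in N, time in s.
With the tool pointing down it reaches from about 0.4 to 0.825 m from the base axis. Payload 7 kg.
Tool frame: the origin (TCP) lies midway between the tips of the shut fingers; the grasp point (between the pads) lies 19 mm behind it; z points along the fingers, y is the direction in which the jaws open and shut (so a half turn about z gives the same grasp; the last joint's range is limited). The gripper opens to 88 mm and grips with 3 to 60 N. Pads are 19 mm wide; open, the fingers measure 130 mm over their backs; the gripper's body (78 mm by 193 mm) begins 47 mm behind the grasp point.
Start: joints at [86.637, 20.546, 0.682, 0, -70.136, -16.507], TCP at [0.229, 0.635, 0.227] pointing down, gripper open.
Joint ranges: [-176.03, 176.03], [-82.01, 121.73], [-58.28, 71.71], [-173.87, 95.51], [-174.79, -0.11], [-173.66, 173.66]. Speed limits (degrees/s): [136.94, 136.94, 172.46, 180, 180, 180].

INTERFACE

Orientations are given as [roll, pitch, yaw] about the fixed x, y, z axes, in that order (R = Rz(yaw) Ry(pitch) Rx(roll)).
In Python, from plant import sensors, cams, job gives the robot as it stands.
- The arm moves only by the tool move_arm, never from a script. Its argument "commands" is a list of rows, each a list of 7 numbers: the finger opening in cm, from 0 to 8.76, then the shift along the tool's x, y, z in cm, then the turn, a rotation vector about the tool's x, y, z in rad. In form: [[hand, x, y, z, wx, wy, wz], ...]. A call has exactly 8 rows; each row is the pose to reach, as a shift and turn from the pose commanded when the call began, along the tool's axes at that moment; what a row does not reach only later rows make up. A row lasts 1/8 s, in which the tool goes at most 62.5 mm and 10.7 degrees, less where a joint would pass 70% of its speed; a pose out of reach is approached as far as the arm can. A call with a gripper value outside its range is refused whole. The fingers move at their own pace and stop on an object; the grip force is fixed at half the most. Time passes only in rows, so rows that repeat a pose let the fingers close, or fill a call up. It gives the time, the measured TCP pose, the force and the opening at its end, in the units of the state.
- sensors.get_obs(): the state, without advancing time (a new reading comes with each control period).
- cams.snapshot(name): name is "scene" or "top" or "wrist"; returns a dict with "frame" (400x640x3 uint8, red, green, blue), "camera_matrix" (3x3 intrinsics, pixels), "R" (3x3) and "t" (3): a world point X has camera coordinates R X + t. Camera axes: x right, y down, z forward; pixel columns grow to the right and rows downward; lengths in m; the calibration is good to about 2 mm. The wrist camera is an equidistant fisheye: a pixel r from the principal point sees the ray r / f radians off the axis. A picture is of the moment at which its call begins. There is no depth.
- job.close_job(): hands the job in, once; it reports no verdict.
The state is a dict: "clock": time; "joint_pos": joint angles; "qvel": joint speeds; "tau": joint torques, N m; "tool_pos": TCP position; "orientation": TCP orientation; "force": force on the tool from outside, world axes, zero at the start; "moment": the same for the moment, N m; "opening": finger opening in m.
Only numpy, scipy, OpenCV 4.12 (cv2) and the standard library are available. Lean on these libraries where they do the work, as an engineer would, in place of code of your own. Each camera call takes 0.05 s, during which the arm holds its last target.

## Working session

There is one attempt and no reset: what is moved stays moved. The work goes in short steps, Python scripts to look and compute and a tool call to move; the robot and the scene stay as the last step left them, time stands still between calls to the robot, and variables do not carry over. Pictures are saved under pics/ and viewed, and the job is handed in when it is done.

Besides the shell and the picture viewer there is one more tool, called after "Call:" by a JSON object that holds its "fn" and its "kwargs", one argument or row to a line. move_arm: Moves the arm, as the interface text tells. Its arguments: {"type":"object","properties":{"commands":{"type":"array"}},"required":["commands"]}

```bash
mkdir -p pics; ls; cat > h.py <<'E'
import numpy as np,cv2
from plant import sensors,cams,job
def snap(n,fn,crop=None,s=1):
    d=cams.snapshot(n);f=cv2.cvtColor(d["frame"],cv2.COLOR_RGB2BGR)
    np.savez('pics/'+fn+'.npz',**{k:np.array(d[k]) for k in d})
    if crop: f=f[crop[1]:crop[3],crop[0]:crop[2]]
    if s!=1: f=cv2.resize(f,None,fx=s,fy=s,interpolation=cv2.INTER_CUBIC)
    cv2.imwrite('pics/'+fn+'.png',f);return d
E
python3 - <<'E'
from h import *
for n in ["scene","top","wrist"]:
    d=snap(n,n+"0");print(n,np.round(d["camera_matrix"],1).tolist(),np.round(d["R"],3).tolist(),np.round(d["t"],3).tolist())
print(sensors.get_obs())
E
```

```text
pics
scene [[394.8, 0.0, 321.8], [0.0, 394.8, 197.7], [0.0, 0.0, 1.0]] [[0.486, -0.874, -0.008], [-0.572, -0.312, -0.759], [0.66, 0.374, -0.651]] [-0.305, 0.356, 0.755]
top [[494.9, 0.0, 324.7], [0.0, 494.9, 198.7], [0.0, 0.0, 1.0]] [[-0.008, -1.0, 0.008], [-0.994, 0.007, -0.106], [0.106, -0.009, -0.994]] [-0.08, 0.493, 1.228]
wrist [[309.7, 0.0, 320.3], [0.0, 309.7, 201.4], [0.0, 0.0, 1.0]] [[-0.34, -0.94, 0.001], [-0.912, 0.33, 0.244], [-0.229, 0.082, -0.97]] [0.674, -0.031, 0.39]
{'clock': 0.15, 'joint_pos': array([ 8.66366115e+01,  2.05831783e+01,  6.46378432e-01, -1.44916983e-02,
       -7.01366621e+01, -1.65065927e+01]), 'qvel': array([-0.06553217, -0.11852091,  0.13422223,  0.00868004, -0.03237626,
        0.0847322 ]), 'tau': array([-1.31350065e-03, -5.83276570e+01,  2.93292707e+01,  7.00120434e+00,
        8.82727385e-03, -1.14215825e-04]), 'tool_pos': array([0.22932766, 0.63445601, 0.22582935]), 'orientation': array([ 1.79925694e+02, -7.81084847e-03, -1.98749088e+01]), 'force': array([1.25893745, 0.81704504, 0.25786247]), 'moment': array([0.03818307, 0.02218803, 0.01608389]), 'opening': 0.08777184323070268}
```

View pics/scene0.png

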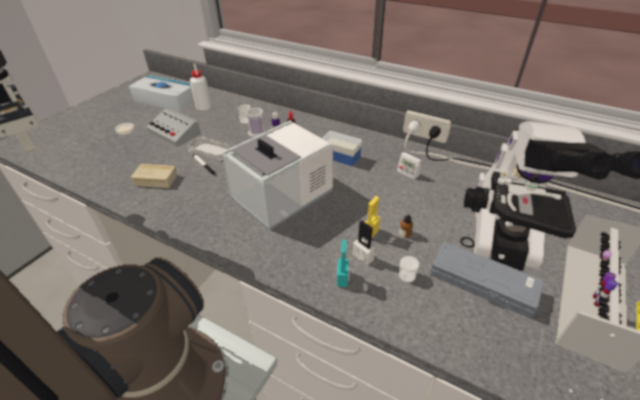

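View pics/top0.png

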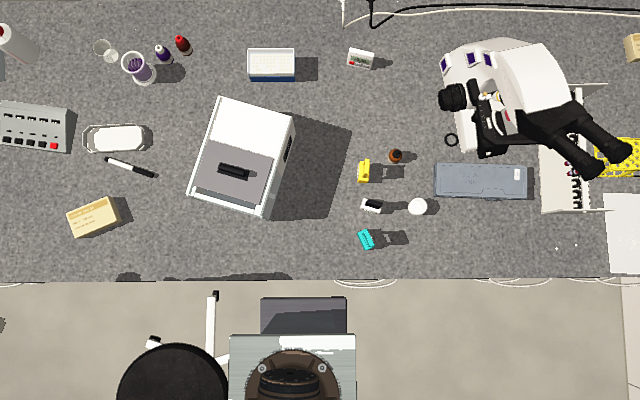

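View pics/wrist0.png

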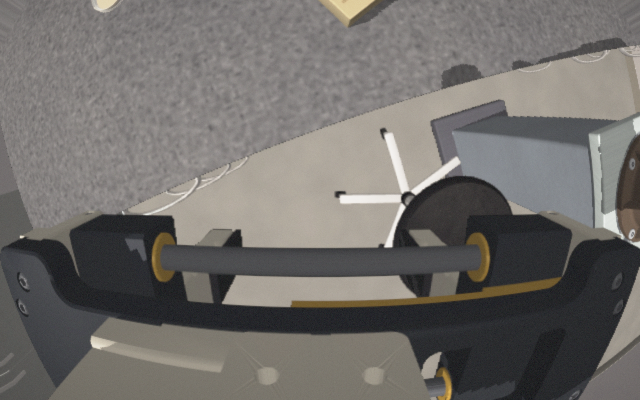

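```bash
python3 - <<'E'
from h import *
a=np.load('pics/top0.npz')['frame'][:,:,::-1]
cv2.imwrite('pics/t_cab.png',cv2.resize(a[85:225,175:305],None,fx=4.2,fy=4.2,interpolation=cv2.INTER_CUBIC))
cv2.imwrite('pics/t_g.png',cv2.resize(a[140:260,340:450],None,fx=5,fy=5,interpolation=cv2.INTER_CUBIC))
b=np.load('pics/scene0.npz')['frame'][:,:,::-1]
cv2.imwrite('pics/s_g.png',cv2.resize(b[185:295,320:430],None,fx=5,fy=5,interpolation=cv2.INTER_CUBIC))
cv2.imwrite('pics/s_cab.png',cv2.resize(b[115:230,215:345],None,fx=5,fy=5,interpolation=cv2.INTER_CUBIC))
E
```

```text
(no output)
```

View pics/t_cab.png

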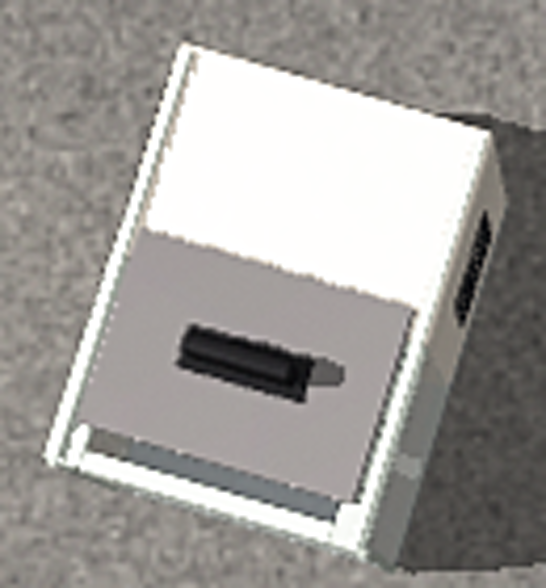

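View pics/t_g.png

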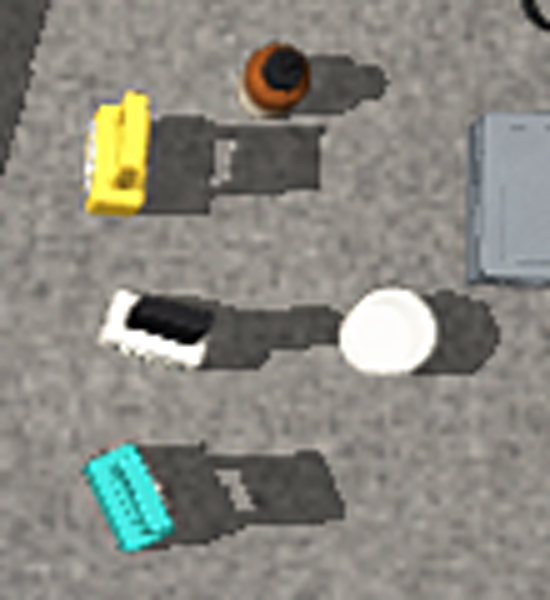

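View pics/s_g.png

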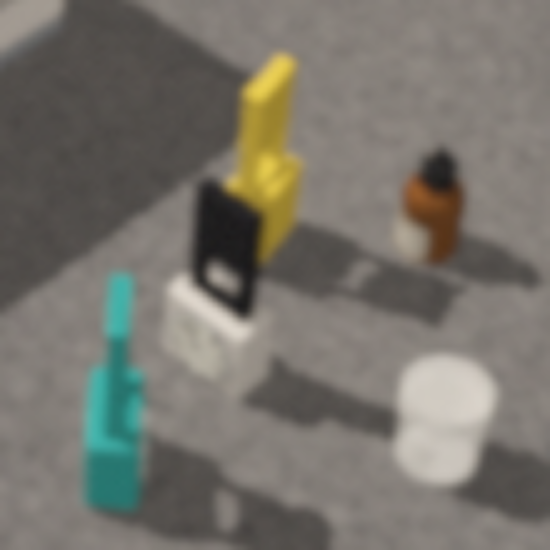

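View pics/s_cab.png

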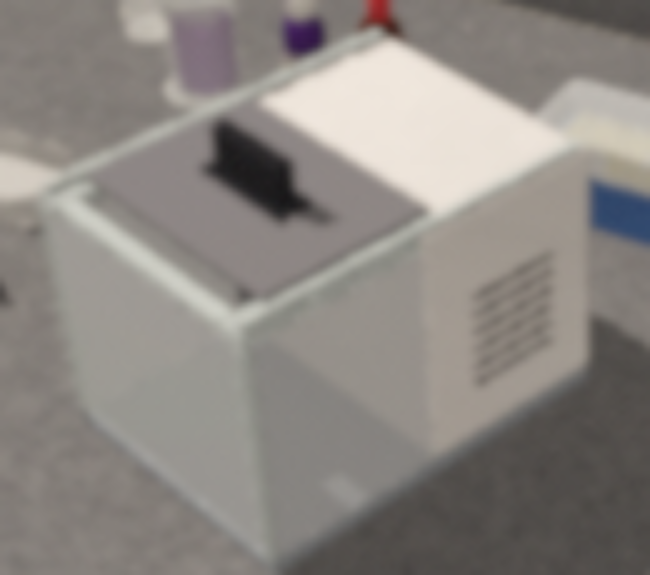

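```bash
cat >> h.py <<'E'
from scipy.optimize import least_squares
def load(fn): return dict(np.load('pics/'+fn+'.npz'))
def proj(d,X):
    X=np.atleast_2d(X);c=X@d["R"].T+d["t"]
    K=d["camera_matrix"]
    return np.c_[K[0,0]*c[:,0]/c[:,2]+K[0,2],K[1,1]*c[:,1]/c[:,2]+K[1,2]]
def fish(d,X):
    X=np.atleast_2d(X);c=X@d["R"].T+d["t"];K=d["camera_matrix"]
    r=np.hypot(c[:,0],c[:,1]);th=np.arctan2(r,c[:,2])
    return np.c_[K[0,0]*th*c[:,0]/r+K[0,2],K[1,1]*th*c[:,1]/r+K[1,2]]
def back(d,p,z,fe=False):
    K=d["camera_matrix"];v=np.array([(p[0]-K[0,2])/K[0,0],(p[1]-K[1,2])/K[1,1]])
    if fe:
        r=np.hypot(*v);v=v/r*np.tan(r)
    w=d["R"].T@np.array([*v,1]);o=-d["R"].T@d["t"]
    return o+w*(z-o[2])/w[2]
def W(p,X):
    c,s=np.cos(p[2]),np.sin(p[2]);X=np.atleast_2d(X)
    return np.c_[p[0]+c*X[:,0]-s*X[:,1],p[1]+s*X[:,0]+c*X[:,1],X[:,2]]
E
cat > fit.py <<'E'
from h import *
T=load('top0');S=load('scene0')
c=lambda u,v:(175+u/4.2,85+v/4.2); s=lambda u,v:(215+u/5,115+v/5)
f,b,l,r,h=-.061,.18,.09,-.09,.165
obs=[(T,(b,l,h),c(182,43)),(T,(b,r,h),c(492,132)),(T,(f,l,h),c(45,463)),(T,(f,r,h),c(365,560)),
(S,(f,l,h),s(45,198)),(S,(f,r,h),s(238,325)),(S,(b,r,h),s(583,145)),(S,(b,l,h),s(385,33)),(S,(f,r,0),s(275,565)),(S,(f,l,0),s(85,405)),(S,(b,r,0),s(585,370))]
def res(p,o): return np.concatenate([ (proj(d,W(p,X))[0]-np.array(m)) for d,X,m in o])
q=least_squares(res,[.6,.15,-.2],args=(obs,),loss='soft_l1')
print('cab',q.x,np.degrees(q.x[2]));print(np.round(res(q.x,obs).reshape(-1,2),1))
def loc(p,w): 
    cc,ss=np.cos(p[2]),np.sin(p[2]);d=w[:2]-p[:2];return np.array([cc*d[0]+ss*d[1],-ss*d[0]+cc*d[1]])
for n,m in dict(bL=(145,232),bR=(415,303),fL=(85,425),fR=(345,510)).items(): print(n,loc(q.x,back(T,c(*m),.1715)))
# fin top face z=.2015
for m in [(190,325),(312,360),(302,378),(182,345)]: print('fin',loc(q.x,back(T,c(*m),.2015)))
g=lambda u,v:(340+u/5,140+v/5);k=lambda u,v:(320+u/5,185+v/5)
go=[(T,(.005,.018,.116),g(143,293)),(T,(.005,-.018,.116),g(212,310)),(T,(-.005,-.018,.116),g(203,340)),(T,(-.005,.018,.116),g(130,320)),
(T,(-.013,.025,.046),g(100,333)),(T,(-.013,-.025,.046),g(196,368)),
(S,(-.013,.025,.046),k(168,278)),(S,(-.013,-.025,.046),k(232,335)),(S,(-.005,.018,.116),k(203,180)),(S,(-.005,-.018,.116),k(250,212)),(S,(-.013,-.025,0),k(228,395)),(S,(-.013,.025,0),k(165,340))]
qg=least_squares(res,[.55,-.15,0],args=(go,),loss='soft_l1')
print('gauge',qg.x);print(np.round(res(qg.x,go).reshape(-1,2),1))
print('jar',back(T,g(388,332),.048),'drop',back(T,g(288,68),.07),'yel',back(T,g(135,110),.116),back(T,g(130,185),.116),'turq',back(T,g(125,450),.116),back(T,g(150,535),.116))
E
python3 fit.py
```

```text
cab [ 0.52193181  0.12645828 -0.29249   ] -16.758442761252184
[[-0.1 -0.7]
 [ 1.1 -0.2]
 [ 0.1 -0.8]
 [ 0.4 -1.5]
 [-2.7 -2.2]
 [ 0.   2.1]
 [ 0.9 -0.3]
 [-2.2 -1.2]
 [-0.9  2.1]
 [-1.   3.1]
 [-0.   1.1]]
bL [0.07137887 0.074787  ]
bR [ 0.07523478 -0.07607502]
fL [-0.03761867  0.07352659]
fR [-0.04216867 -0.07289966]
fin [0.02624064 0.02875476]
fin [ 0.02650641 -0.03775627]
fin [ 0.01597747 -0.03557345]
fin [0.01498446 0.02955725]
gauge [ 0.47360192 -0.20073058 -0.35414802]
[[-0.3 -1. ]
 [ 0.4  0.8]
 [ 0.8 -1.2]
 [ 0.9 -2.4]
 [ 0.6 -0.1]
 [ 0.3 -0.3]
 [-1.4  0.1]
 [ 0.4  0.3]
 [-2.6 -0.8]
 [-1.   1. ]
 [-0.1  0.8]
 [-1.6  0.2]]
jar [ 0.46903786 -0.31465191  0.048     ] drop [ 0.59854783 -0.26444189  0.07      ] yel [ 0.56961568 -0.18388666  0.116     ] [ 0.53365812 -0.18089791  0.116     ] turq [ 0.40842929 -0.17642178  0.116     ] [ 0.36876462 -0.18741619  0.116     ]
```

```bash
cat >> h.py <<'E'
from scipy.spatial.transform import Rotation as Ro
CAB=np.array([0.52193,0.12646,-0.29249])
def delta(pos,yaw=None,o=None,quiet=False):
    o=o or sensors.get_obs()
    R=Ro.from_euler('xyz',o["orientation"],degrees=True)
    p=np.array(o["tool_pos"])
    Rt=Ro.from_euler('xyz',[180,0,yaw],degrees=True)
    d=R.inv().apply(np.array(pos)-p)*100; w=(R.inv()*Rt).as_rotvec()
    print(np.round(o['clock'],2),'at',np.round(p,4),np.round(o['orientation'],2),'F',np.round(o['force'],1),'open',round(o['opening']*100,2),'-> d cm',np.round(d,2),'w',np.round(w,4))
    return d,w
E
python3 - <<'E'
from h import *
p=W(CAB,(.019,-.002,.27))[0];print(p)
delta(p,-106.8)
E
```

```text
[0.53954637 0.11906653 0.27      ]
0.15 at [0.2293 0.6345 0.2258] [ 1.7993e+02 -1.0000e-02 -1.9870e+01] F [1.3 0.8 0.3] open 8.78 -> d cm [46.7  37.93 -4.36] w [ 9.0000e-04 -1.1000e-03  1.5171e+00]
```

Call:
{"fn": "move_arm", "kwargs": {
  "commands": [
    [5,4,3,-4.3,0,0,0.15],
    [5,10,8,-4.3,0,0,0.33],
    [5,15,12,-4.3,0,0,0.5],
    [5,20,16,-4.3,0,0,0.67],
    [5,25,20,-4.3,0,0,0.84],
    [5,29.5,24,-4.3,0,0,1.0],
    [5,34,27.6,-4.3,0,0,1.15],
    [5,38,31,-4.3,0,0,1.3]
  ]
}}

```text
clock: 1.15
tool_pos: [0.4792, 0.2171, 0.2697]
orientation: [-180.0, 0.0, -94.6]
force: [0.8, 1.1, -0.2]
opening: 0.0502
```

```bash
python3 - <<'E'
from h import *
p=W(CAB,(.019,-.002,.27))[0]
delta(p,-106.8)
E
```

```text
1.15 at [0.4792 0.2171 0.2697] [-1.7999e+02  2.0000e-02 -9.4620e+01] F [ 0.8  1.1 -0.2] open 5.02 -> d cm [ 9.29 -6.81 -0.03] w [-2.000e-04  4.000e-04  2.127e-01]
```

Call:
{"fn": "move_arm", "kwargs": {
  "commands": [
    [5,3,-2.2,0,0,0,0.1],
    [5,6.5,-4.8,0,0,0,0.18],
    [5,9.3,-6.8,0,0,0,0.213],
    [5,9.3,-6.8,0,0,0,0.213],
    [5,9.3,-6.8,0,0,0,0.213],
    [5,9.3,-6.8,0,0,0,0.213],
    [5,9.3,-6.8,0,0,0,0.213],
    [5,9.3,-6.8,0,0,0,0.213]
  ]
}}

```text
clock: 2.15
tool_pos: [0.5392, 0.1216, 0.2696]
orientation: [-180.0, 0.0, -106.5]
force: [-0.4, 0.1, 0.7]
opening: 0.0497
```

```bash
python3 - <<'E'
from h import *
d=snap("wrist","w1")
snap("top","t1",(175,60,335,240),4)
np.set_printoptions(suppress=True,precision=4)
o=sensors.get_obs()
print(o['tool_pos'],o['orientation'],'campos',-d["R"].T@d["t"])
E
```

```text
[0.5393 0.1214 0.2696] [-179.9968    0.0046 -106.5281] campos [0.5205 0.0591 0.429 ]
```

View pics/w1.png

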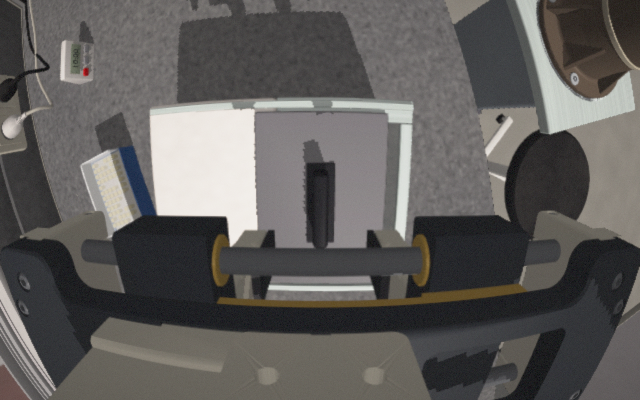

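View pics/t1.png

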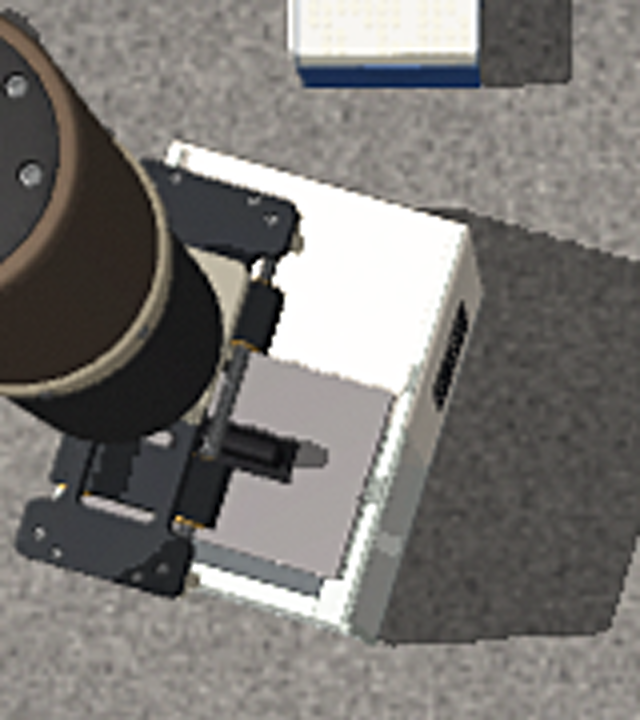

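```bash
python3 - <<'E'
from h import *
np.set_printoptions(suppress=True,precision=4)
d=load('w1')
def loc(w):
    p=CAB;cc,ss=np.cos(p[2]),np.sin(p[2]);e=w[:2]-p[:2];return np.array([cc*e[0]+ss*e[1],-ss*e[0]+cc*e[1]])
for X in [(.18,-.09,.165),(-.061,-.09,.165),(-.061,.09,.165)]: print(fish(d,W(CAB,X)))
for n,m,z in [('finfar',(320,165),.2015),('finL',(313,205),.2015),('finR',(328,205),.2015),('plateback',(256,160),.1715),('platefront',(387,160),.1715),('finbaseR',(335,200),.1715),('finbaseL',(306,200),.1715)]: print(n,loc(back(d,m,z,True)))
delta(W(CAB,(.019,-.003,.179))[0],-106.8)
E
```

```text
[[147.4528 105.8606]]
[[411.7516  99.0996]]
[[398.8009 287.7626]]
finfar [ 0.0181 -0.0354]
finL [ 0.0232 -0.0048]
finR [ 0.0118 -0.0048]
plateback [ 0.0722 -0.036 ]
platefront [-0.0387 -0.0365]
finbaseR [ 0.0051 -0.0014]
finbaseL [ 0.0299 -0.0013]
2.25 at [0.5393 0.1214 0.2696] [-180.      0.   -106.53] F [ 0.3 -0.6  0.1] open 5.01 -> d cm [ 0.31 -0.09  9.06] w [-0.0001  0.0001  0.0047]
```

Call:
{"fn": "move_arm", "kwargs": {
  "commands": [
    [5,0.3,-0.1,4,0,0,0.005],
    [5,0.3,-0.1,7.5,0,0,0.005],
    [5,0.3,-0.1,9.0,0,0,0.005],
    [5,0.3,-0.1,9.0,0,0,0.005],
    [1,0.3,-0.1,9.0,0,0,0.005],
    [0.8,0.3,-0.1,9.0,0,0,0.005],
    [0.8,0.3,-0.1,9.0,0,0,0.005],
    [0.8,0.3,-0.1,9.0,0,0,0.005]
  ]
}}

```text
clock: 3.25
tool_pos: [0.5396, 0.118, 0.1799]
orientation: [-180.0, 0.0, -106.8]
force: [-0.4, -0.9, 0.7]
opening: 0.0154
```

```bash
python3 - <<'E'
from h import *
o=sensors.get_obs()
w=o['tool_pos'];p=CAB;cc,ss=np.cos(p[2]),np.sin(p[2]);e=w[:2]-p[:2];print(cc*e[0]+ss*e[1],-ss*e[0]+cc*e[1],o['moment'])
delta(W(CAB,(.111,-.003,.179))[0],-106.8)
E
```

```text
0.019377060652000913 -0.003022904636381633 [ 0.07665576 -0.06801586  0.01698582]
3.25 at [0.5396 0.118  0.1799] [-1.7997e+02  3.0000e-02 -1.0684e+02] F [-0.4 -0.9  0.7] open 1.54 -> d cm [-0.02 -9.16  0.1 ] w [-0.0005  0.0005 -0.0008]
```

Call:
{"fn": "move_arm", "kwargs": {
  "commands": [
    [0.8,0,0,0,0,0,0],
    [0.8,0,0,0,0,0,0],
    [0.8,0,-1.5,0,0,0,0],
    [0.8,0,-3.5,0,0,0,0],
    [0.8,0,-5.5,0,0,0,0],
    [0.8,0,-7.5,0,0,0,0],
    [0.8,0,-8.8,0,0,0,0],
    [0.8,0,-8.8,0,0,0,0]
  ]
}}

```text
clock: 4.25
tool_pos: [0.6255, 0.0916, 0.1798]
orientation: [-179.9, -0.0, -106.9]
force: [0.4, -2.3, 4.5]
opening: 0.0119
```

```bash
cat >> h.py <<'E'
def loc(w,p=CAB):
    cc,ss=np.cos(p[2]),np.sin(p[2]);e=np.array(w)[:2]-p[:2];return np.array([cc*e[0]+ss*e[1],-ss*e[0]+cc*e[1]])
E
python3 - <<'E'
from h import *
o=sensors.get_obs()
print(loc(o['tool_pos']))
delta(W(CAB,(.111,-.003,.179))[0],-106.8)
E
```

```text
[ 0.10917564 -0.00349493]
4.25 at [0.6255 0.0916 0.1798] [-1.7992e+02 -1.0000e-02 -1.0688e+02] F [ 0.4 -2.3  4.5] open 1.19 -> d cm [-0.05 -0.18  0.08] w [-0.0015 -0.0002 -0.0014]
```

Call:
{"fn": "move_arm", "kwargs": {
  "commands": [
    [0.8,0,-0.1,0,0,0,0],
    [0.8,0,-0.2,0,0,0,0],
    [0.8,0,-0.3,0,0,0,0],
    [0.8,0,-0.3,0,0,0,0],
    [0.8,0,-0.3,0,0,0,0],
    [0.8,0,-0.3,0,0,0,0],
    [0.8,0,-0.3,0,0,0,0],
    [0.8,0,-0.3,0,0,0,0]
  ]
}}

```text
clock: 5.25
tool_pos: [0.6263, 0.0914, 0.1798]
orientation: [180.0, -0.0, -106.8]
force: [-2.0, -1.7, 5.5]
opening: 0.0118
```

```bash
python3 - <<'E'
from h import *
o=sensors.get_obs()
print(loc(o['tool_pos']),o['force'],o['opening'])
E
```

```text
[ 0.11001442 -0.00348301] [-1.98524093 -1.68368645  5.50879611] 0.011818786021033657
```

Call:
{"fn": "move_arm", "kwargs": {
  "commands": [
    [0.8,0,-0.1,0,0,0,0],
    [0.8,0,-0.2,0,0,0,0],
    [0.8,0,-0.3,0,0,0,0],
    [0.8,0,-0.4,0,0,0,0],
    [0.8,0,-0.4,0,0,0,0],
    [0.8,0,-0.4,0,0,0,0],
    [0.8,0,-0.4,0,0,0,0],
    [0.8,0,-0.4,0,0,0,0]
  ]
}}

```text
clock: 6.25
tool_pos: [0.6264, 0.0913, 0.1798]
orientation: [179.6, -0.1, -106.8]
force: [-18.8, 5.1, 15.4]
opening: 0.0116
```

```bash
python3 - <<'E'
from h import *
o=sensors.get_obs()
print(loc(o['tool_pos']),o['force'],o['opening'],o['tau'])
E
```

```text
[ 0.11013908 -0.0035773 ] [-18.77967316   5.08615739  15.43525956] 0.011573822466557098 [ -5.01386002 -44.61274624  29.21449006   9.36542362   4.89621028
   0.09552855]
```

Call:
{"fn": "move_arm", "kwargs": {
  "commands": [
    [0.8,0,0.45,0,0,0,0],
    [4,0,0.45,0,0,0,0],
    [4,0,0.45,0,0,0,0],
    [4,0,0.45,0,0,0,0],
    [4,0,0.45,0,0,0,0],
    [4,0,0.45,-2,0,0,0],
    [4,0,0.45,-6,0,0,0],
    [4,0,0.45,-10,0,0,0]
  ]
}}

```text
clock: 7.25
tool_pos: [0.626, 0.0916, 0.2804]
orientation: [180.0, -0.0, -106.8]
force: [-0.1, 0.1, -0.2]
opening: 0.0399
```

```bash
python3 - <<'E'
from h import *
snap("top","t2",(175,60,335,240),4)
snap("wrist","w2")
snap("scene","s2",(205,105,365,235),5)
G=np.array([0.4736,-.2007,-.3541])
delta([.4736,-.2007,.27],np.degrees(-.3541))
E
```

```text
7.4 at [0.6273 0.092  0.2822] [-1.7978e+02  1.7000e-01 -1.0684e+02] F [-0.8  0.6 -0.5] open 4.0 -> d cm [32.47  6.23  1.1 ] w [-5.3000e-03 -5.0000e-04 -1.5106e+00]
```

View pics/t2.png

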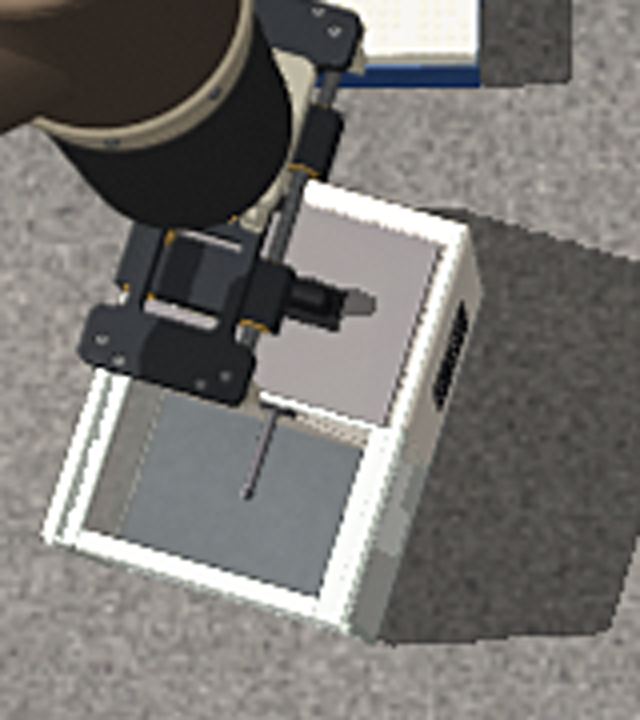

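View pics/w2.png

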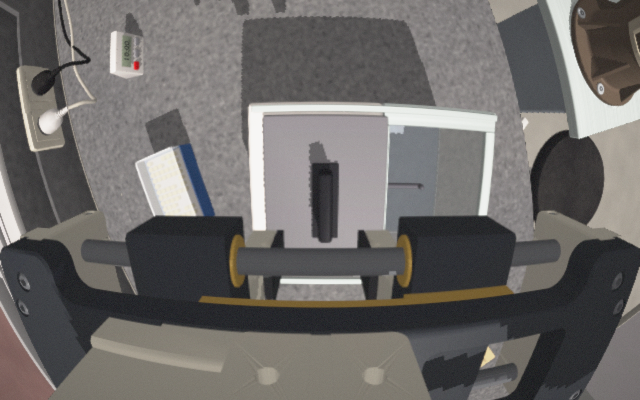

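View pics/s2.png

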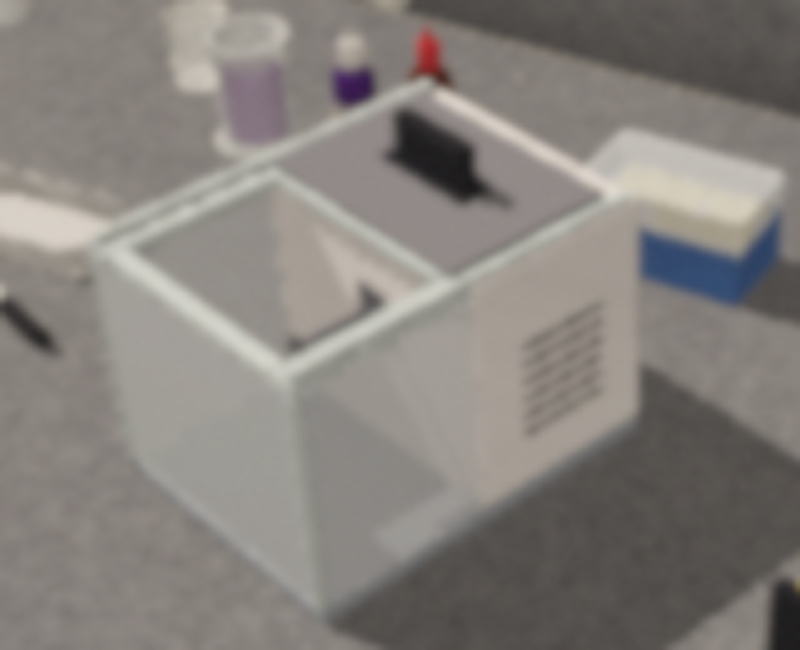

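```bash
python3 - <<'E'
from h import *
np.set_printoptions(suppress=True,precision=4)
T=load('t2');w=load('w2');c=lambda u,v:(175+u/4,60+v/4)
print('tip top',loc(back(T,c(248,494),.119)),'mid',loc(back(T,c(262,450),.111)),'base',loc(back(T,c(275,408),.111)))
print('tip wr',loc(back(w,(421,185.5),.119,1)),'mid',loc(back(w,(405,185),.111,1)),'base',loc(back(w,(389,183),.111,1)))
for m in [(80,535),(320,600),(367,447)]: print('open',loc(back(T,c(*m),.165)))
for m in [(490,131),(480,215),(388,125)]: print('open wr',loc(back(w,m,.165,1)))
for X in [(-.05,-.07,.165),(-.061,-.09,.165),(.18,-.09,.165)]: print(fish(w,W(CAB,X)))
E
python3 - <<'E'
import cv2
a=cv2.imread('pics/w2.png');cv2.imwrite('pics/w2c.png',cv2.resize(a[90:290,370:510],None,fx=4,fy=3,interpolation=cv2.INTER_CUBIC)) if 0 else cv2.imwrite('pics/w2c.png',cv2.resize(a[95:225,370:510],None,fx=5,fy=4.6,interpolation=cv2.INTER_CUBIC))
E
```

```text
tip top [-0.001  -0.0037] mid [ 0.0271 -0.0022] base [ 0.0534 -0.0021]
tip wr [ 0.0006 -0.0033] mid [ 0.0172 -0.002 ] base [ 0.036  -0.0041]
open [-0.0537  0.0706]
open [-0.0509 -0.0697]
open [ 0.0396 -0.0696]
open wr [-0.0564 -0.0691]
open wr [-0.0535  0.0178]
open wr [ 0.0507 -0.0685]
[[484.7107 129.5746]]
[[494.441  110.6908]]
[[246.2814 102.2367]]
```

View pics/w2c.png

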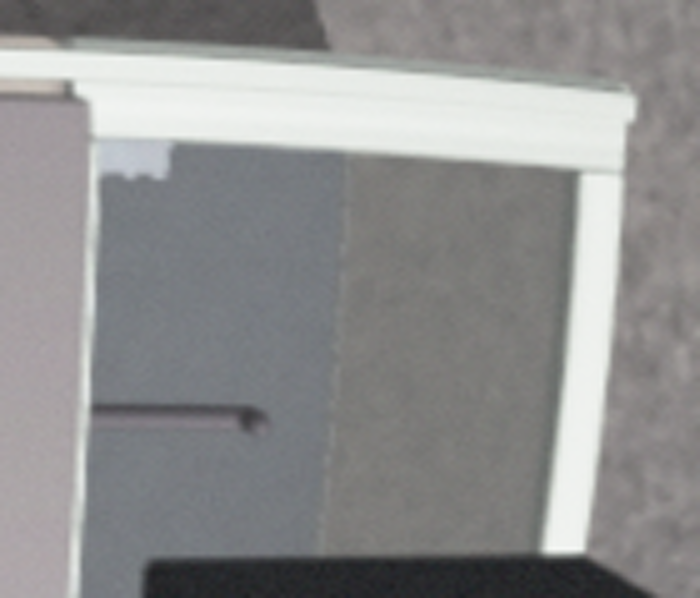

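Call:
{"fn": "move_arm", "kwargs": {
  "commands": [
    [6,4,1,0,0,0,-0.18],
    [6,9,2,0,0,0,-0.36],
    [6,14,3,0,0,0,-0.54],
    [6,19,4,0,0,0,-0.72],
    [6,24,5,0,0,0,-0.9],
    [6,28,5.8,0,0,0,-1.08],
    [6,31,6.2,0,0,0,-1.25],
    [6,32.5,6.2,0,0,0,-1.42]
  ]
}}

```text
clock: 8.4
tool_pos: [0.4713, -0.2026, 0.2787]
orientation: [180.0, 0.1, -25.3]
force: [1.2, -1.5, -0.4]
opening: 0.06
```

```bash
python3 - <<'E'
from h import *
delta([.4736,-.2007,.25],np.degrees(-.3541))
E
```

```text
8.4 at [ 0.4713 -0.2026  0.2787] [ 1.7999e+02  7.0000e-02 -2.5250e+01] F [ 1.2 -1.5 -0.4] open 6.0 -> d cm [ 0.13 -0.27  2.87] w [ 0.0001  0.0012 -0.0866]
```

Call:
{"fn": "move_arm", "kwargs": {
  "commands": [
    [6,0.1,-0.2,2,0,0,-0.08],
    [6,0.1,-0.2,2.5,0,0,-0.08],
    [6,0.1,-0.2,2.5,0,0,-0.08],
    [6,0.1,-0.2,2.5,0,0,-0.08],
    [6,0.1,-0.2,2.5,0,0,-0.08],
    [6,0.1,-0.2,2.5,0,0,-0.08],
    [6,0.1,-0.2,2.5,0,0,-0.08],
    [6,0.1,-0.2,2.5,0,0,-0.08]
  ]
}}

```text
clock: 9.4
tool_pos: [0.4744, -0.2, 0.2546]
orientation: [-180.0, -0.0, -20.9]
force: [0.4, 0.7, 1.0]
opening: 0.06
```

```bash
python3 - <<'E'
from h import *
d=snap("wrist","w3")
snap("scene","s3",(310,160,440,300),4)
snap("top","t3",(330,120,450,260),4)
delta([.4736,-.2007,.25],np.degrees(-.3541))
np.set_printoptions(suppress=True,precision=1)
G=np.array([0.4736,-.2007,-.3541])
for x in(-.005,.005):
  for y in (-.018,.018): print(x,y,fish(d,W(G,(x,y,.116))))
for x in(-.013,.013):
  for y in (-.025,.025): print(x,y,fish(d,W(G,(x,y,.046))))
E
```

```text
9.55 at [ 0.4743 -0.2     0.2546] [-180.    -0.   -20.9] F [-0.5 -0.1  0.1] open 5.99 -> d cm [-0.05  0.09  0.46] w [-0.     -0.     -0.0107]
-0.005 -0.018 [[339.5 196.7]]
-0.005 0.018 [[303.2 197.1]]
0.005 -0.018 [[339.6 186.8]]
0.005 0.018 [[302.9 187.2]]
-0.013 -0.025 [[341.8 189.9]]
-0.013 0.025 [[300.7 190.3]]
0.013 -0.025 [[341.9 168.7]]
0.013 0.025 [[300.2 169.1]]
```

View pics/w3.png

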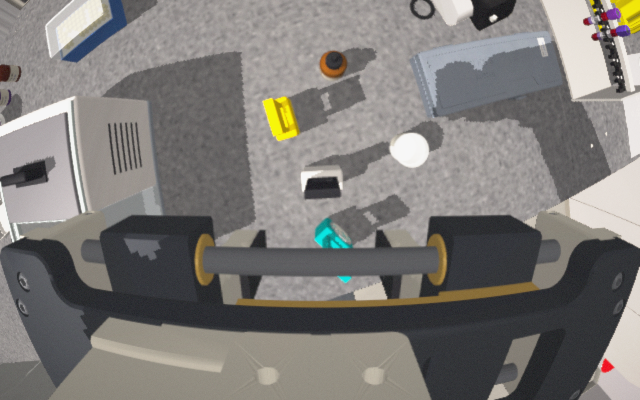

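View pics/s3.png

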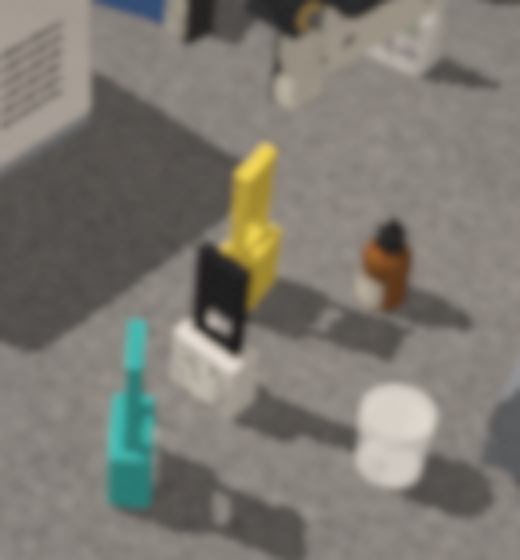

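View pics/t3.png

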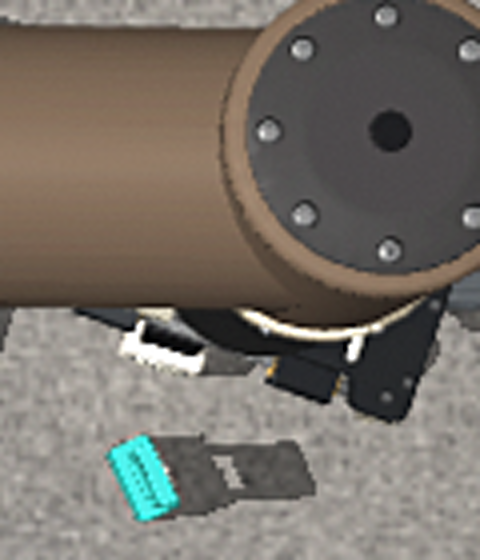

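```bash
python3 - <<'E'
from h import *
a=load('w3')['frame'][:,:,::-1]
cv2.imwrite('pics/w3c.png',cv2.resize(a[150:215,280:365],None,fx=8,fy=8,interpolation=cv2.INTER_CUBIC))
E
```

```text
(no output)
```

View pics/w3c.png

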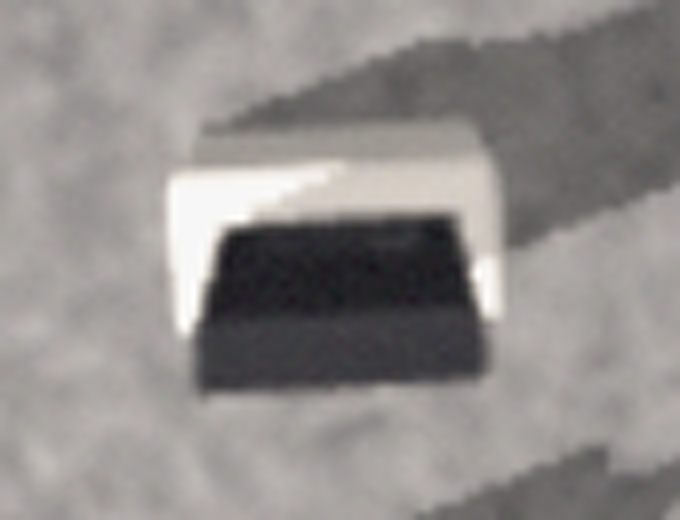

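```bash
python3 - <<'E'
from h import *
d=load('w3');q=lambda u,v:np.array((280+u/8,150+v/8))
o=[((-.005,.018,.116),q(197,392)),((-.005,-.018,.116),q(488,378)),((.005,.018,.116),q(195,318)),((.005,-.018,.116),q(490,308)),((.013,.025,.046),q(168,175)),((.013,-.025,.046),q(498,158))]
f=lambda p:np.concatenate([fish(d,W(p,X))[0]-m for X,m in o])
r=least_squares(f,[.4736,-.2007,-.354]);print(r.x,np.degrees(r.x[2]));print(np.round(f(r.x).reshape(-1,2),1))
g=r.x
delta([g[0],g[1],.078],np.degrees(g[2]))
E
```

```text
[ 0.47137867 -0.20137139 -0.3180616 ] -18.22358743407352
[[ 0.2  0.5]
 [ 0.1  0.6]
 [-0.2 -0.1]
 [-0.5 -0.5]
 [ 0.  -0.5]
 [ 0.4 -0.3]]
9.55 at [ 0.4743 -0.2     0.2546] [-180.    -0.   -20.9] F [-0.5 -0.1  0.1] open 5.99 -> d cm [-0.23  0.23 17.66] w [-0.     -0.     -0.0468]
```

Call:
{"fn": "move_arm", "kwargs": {
  "commands": [
    [6,-0.2,0.2,2,0,0,-0.042],
    [6,-0.2,0.2,6,0,0,-0.042],
    [6,-0.2,0.2,10,0,0,-0.042],
    [6,-0.2,0.2,14,0,0,-0.042],
    [6,-0.2,0.2,16.5,0,0,-0.042],
    [6,-0.2,0.2,17.5,0,0,-0.042],
    [6,-0.2,0.2,17.5,0,0,-0.042],
    [6,-0.2,0.2,17.5,0,0,-0.042]
  ]
}}

```text
clock: 10.55
tool_pos: [0.4726, -0.2013, 0.0806]
orientation: [-180.0, -0.1, -18.5]
force: [1.0, 0.3, -0.6]
opening: 0.06
```

```bash
python3 - <<'E'
from h import *
d=snap("wrist","w4",(220,130,420,280),4)
snap("scene","s4",(310,160,440,300),4)
delta([0.4714,-.2014,.078],-18.4)
E
```

```text
10.65 at [ 0.4725 -0.2013  0.0807] [-1.7997e+02 -1.2000e-01 -1.8490e+01] F [-0.2  0.4 -0.4] open 6.0 -> d cm [-0.1   0.05  0.27] w [-0.0005 -0.002  -0.0015]
```

View pics/w4.png

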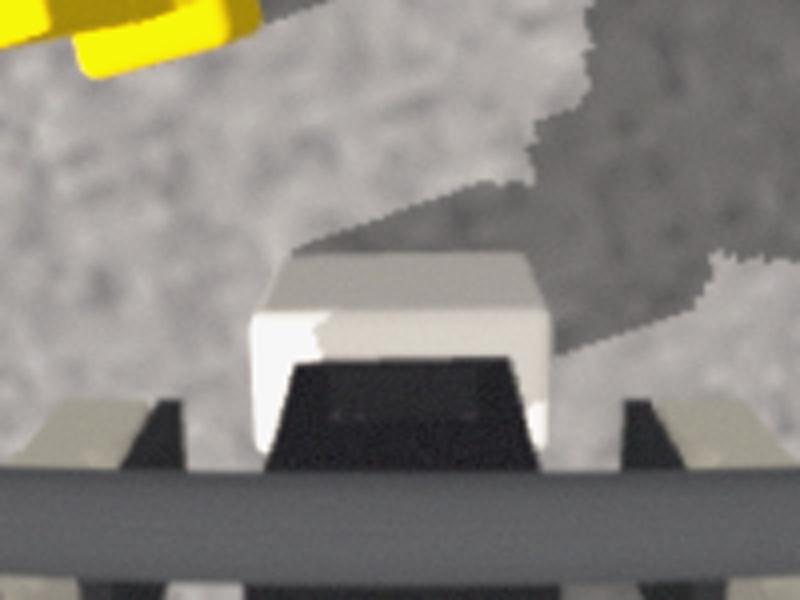

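View pics/s4.png

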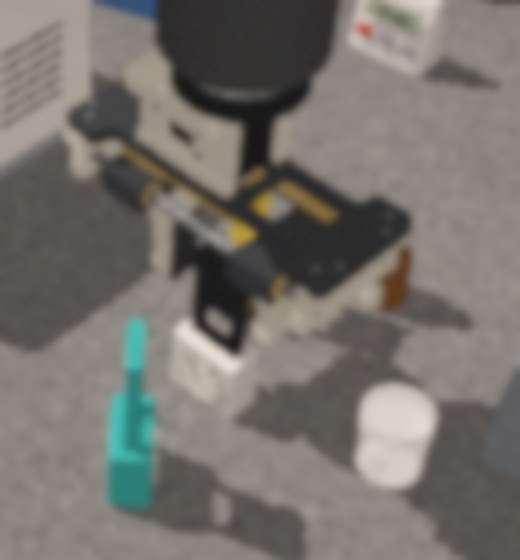

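Call:
{"fn": "move_arm", "kwargs": {
  "commands": [
    [3.2,-0.1,0,0,0,0,0],
    [3,-0.1,0,0,0,0,0],
    [3,-0.1,0,0,0,0,0],
    [3,-0.1,0,0,0,0,0],
    [3,-0.1,0,0,0,0,0],
    [3,-0.1,0,0,0,0,0],
    [3,-0.1,0,0,0,0,0],
    [3,-0.1,0,0,0,0,0]
  ]
}}

```text
clock: 11.65
tool_pos: [0.4709, -0.2009, 0.0797]
orientation: [-180.0, -0.0, -18.5]
force: [-0.6, 0.5, 4.4]
opening: 0.0357
```

```bash
python3 - <<'E'
from h import *
delta([0.4714,-.2014,.30],-18.4)
E
```

```text
11.65 at [ 0.4709 -0.2009  0.0797] [-1.800e+02 -2.000e-02 -1.849e+01] F [-0.6  0.5  4.4] open 3.57 -> d cm [  0.07   0.03 -22.03] w [-0.     -0.0003 -0.0016]
```

Call:
{"fn": "move_arm", "kwargs": {
  "commands": [
    [3,0,0,-1,0,0,0],
    [3,0,0,-4,0,0,0],
    [3,0,0,-8,0,0,0],
    [3,0,0,-12,0,0,0],
    [3,0,0,-16,0,0,0],
    [3,0,0,-19.5,0,0,0],
    [3,0,0,-22,0,0,0],
    [3,0,0,-22,0,0,0]
  ]
}}

```text
clock: 12.65
tool_pos: [0.4714, -0.201, 0.3019]
orientation: [-179.9, -0.2, -18.5]
force: [0.6, -0.5, -1.3]
opening: 0.0358
```

```bash
python3 - <<'E'
from h import *
snap("wrist","w5",(220,100,420,280),4)
snap("scene","s5",(280,60,440,260),3)
p=W(CAB,(-.0255,-.0027,.30))[0]
delta(p,np.degrees(CAB[2]))
E
```

```text
12.75 at [ 0.4703 -0.2006  0.2991] [-1.7997e+02  4.0000e-02 -1.8500e+01] F [ 0.4  0.6 -2.1] open 3.61 -> d cm [ -8.03 -32.31  -0.07] w [-0.0005  0.0006 -0.0305]
```

View pics/w5.png

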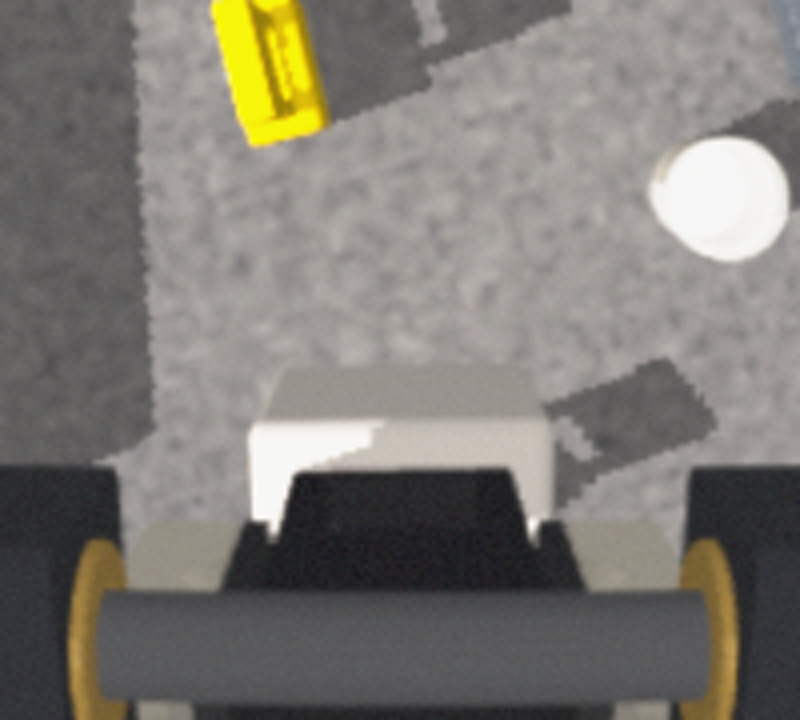

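View pics/s5.png

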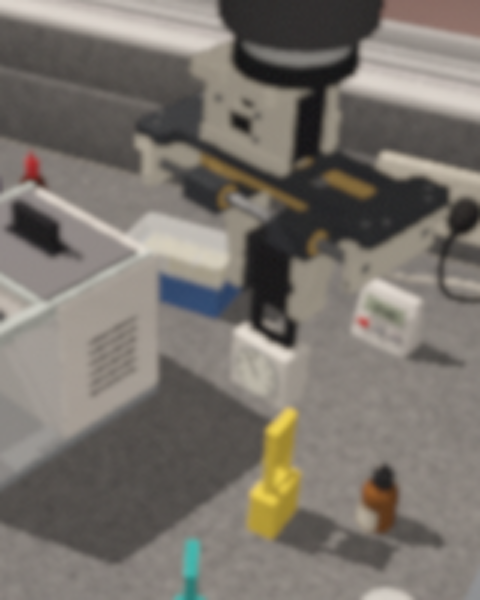

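Call:
{"fn": "move_arm", "kwargs": {
  "commands": [
    [3,-1,-4,0,0,0,-0.01],
    [3,-2,-9,0,0,0,-0.02],
    [3,-3.5,-14,0,0,0,-0.03],
    [3,-5,-20,0,0,0,-0.03],
    [3,-6,-25,0,0,0,-0.03],
    [3,-7.2,-29,0,0,0,-0.03],
    [3,-8,-32.3,0,0,0,-0.03],
    [3,-8,-32.3,0,0,0,-0.03]
  ]
}}

```text
clock: 13.75
tool_pos: [0.4968, 0.1326, 0.2978]
orientation: [179.9, 0.1, -16.6]
force: [-0.3, 0.6, -0.7]
opening: 0.0357
```

```bash
python3 - <<'E'
from h import *
snap("wrist","w6",(180,50,480,280),2.6)
snap("scene","s6",(205,60,365,235),4)
snap("top","t6",(175,60,335,240),4)
p=W(CAB,(-.0265,-.0027,.23))[0]
o=sensors.get_obs();print(loc(o['tool_pos']))
delta(p,np.degrees(CAB[2]))
E
```

```text
[-0.02508552 -0.00353682]
13.9 at [0.4969 0.1303 0.2986] [ 1.7992e+02  7.0000e-02 -1.6770e+01] F [-0.1  0.3 -1. ] open 3.57 -> d cm [-0.13 -0.09  6.86] w [ 0.0015  0.0013 -0.0002]
```

View pics/w6.png

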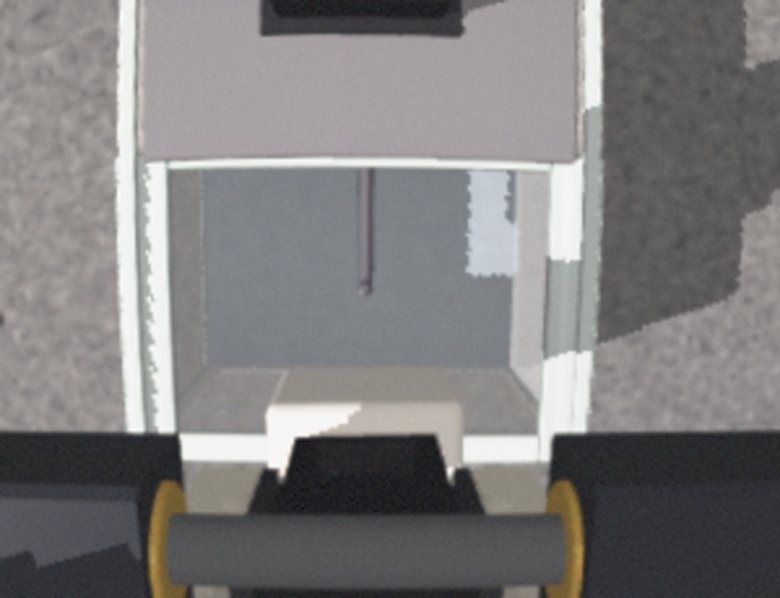

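View pics/s6.png

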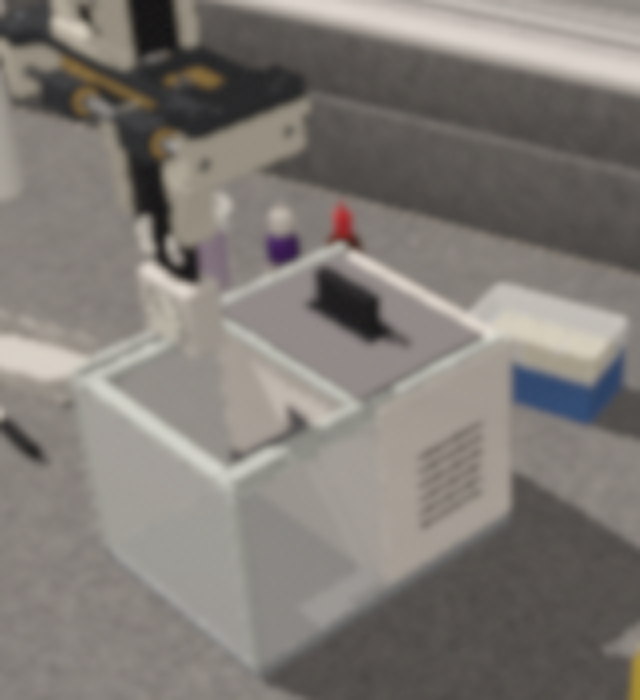

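View pics/t6.png

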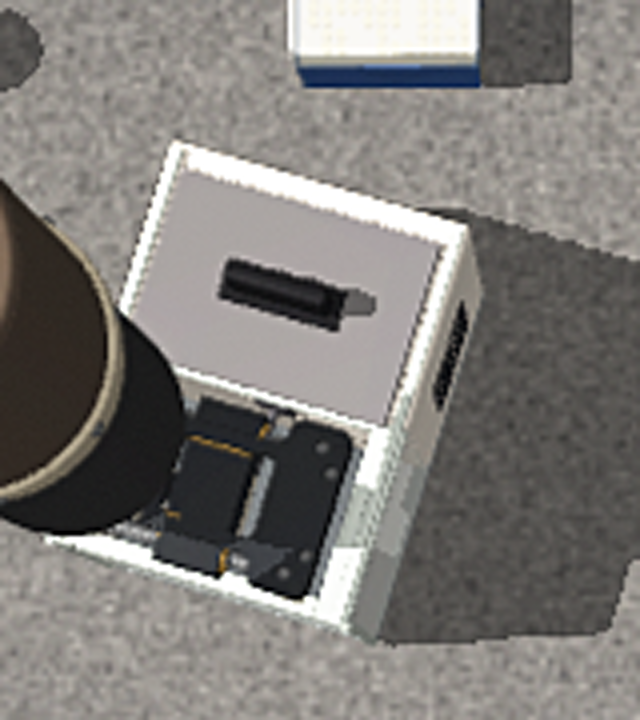

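```bash
python3 - <<'E'
from h import *
np.set_printoptions(suppress=True,precision=4)
w=load('w6');q=lambda u,v:(180+u/2.6,50+v/2.6)
print('tip',loc(back(w,q(365,288),.119,1)),'tip lower',loc(back(w,q(364,293),.113,1)),'base',loc(back(w,q(365,170),.111,1)))
for m in [(167,168),(552,166),(180,433),(541,436)]: print('open',loc(back(w,q(*m),.165,1)))
# gauge held: TCP z .2986, box top z = .2986-.0797+.046
zt=.2986-.0797+.046
for m in [(268,408),(462,408)]: print('boxback',loc(back(w,q(*m),zt,1)), 'expected x',-.0251+.013)
E
```

```text
tip [-0.0004 -0.0017] tip lower [-0.0033 -0.0013] base [ 0.0495 -0.0016]
open [0.0502 0.0708]
open [ 0.0511 -0.0697]
open [-0.0505  0.0696]
open [-0.0514 -0.0697]
boxback [-0.0131  0.0226] expected x -0.012100000000000001
boxback [-0.013  -0.0256] expected x -0.012100000000000001
```

Call:
{"fn": "move_arm", "kwargs": {
  "commands": [
    [3,-0.05,0,1,0,0,0],
    [3,-0.05,0,2.5,0,0,0],
    [3,-0.05,0,4.5,0,0,0],
    [3,-0.05,0,6.5,0,0,0],
    [3,-0.05,0,8,0,0,0],
    [3,-0.05,0,9,0,0,0],
    [3,-0.05,0,9,0,0,0],
    [3,-0.05,0,9,0,0,0]
  ]
}}

```text
clock: 14.9
tool_pos: [0.4973, 0.1311, 0.2101]
orientation: [-180.0, -0.0, -16.8]
force: [-0.4, -0.1, -1.1]
opening: 0.0357
```

```bash
python3 - <<'E'
from h import *
snap("wrist","w7",(180,50,480,280),2.6)
snap("scene","s7",(205,60,365,235),4)
p=W(CAB,(-.0255,-.0035,.130))[0]
o=sensors.get_obs();print(loc(o['tool_pos']))
delta(p,np.degrees(CAB[2]))
E
```

```text
[-0.02493863 -0.00258357]
15.0 at [0.4973 0.1312 0.2102] [-1.7995e+02 -5.0000e-02 -1.6770e+01] F [ 0.6 -1.1 -0.8] open 3.57 -> d cm [-0.06  0.1   8.02] w [-0.0009 -0.0009 -0.0002]
```

View pics/w7.png

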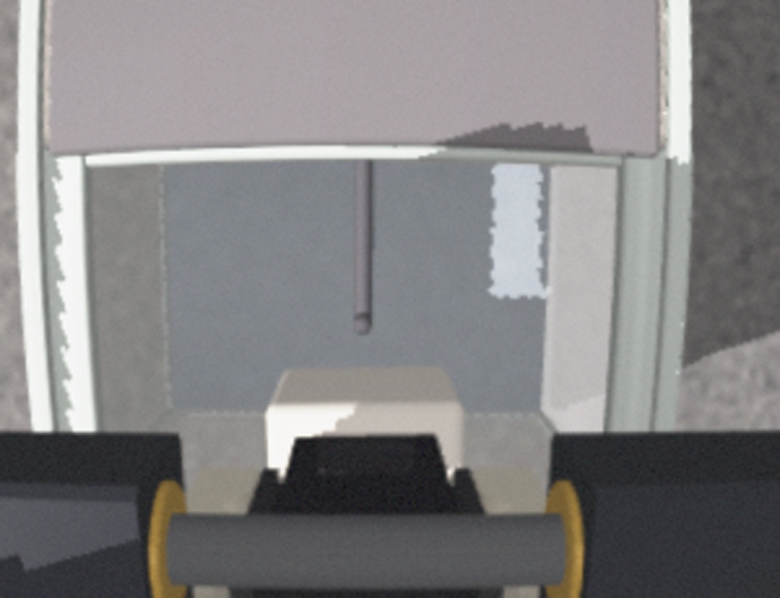

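View pics/s7.png

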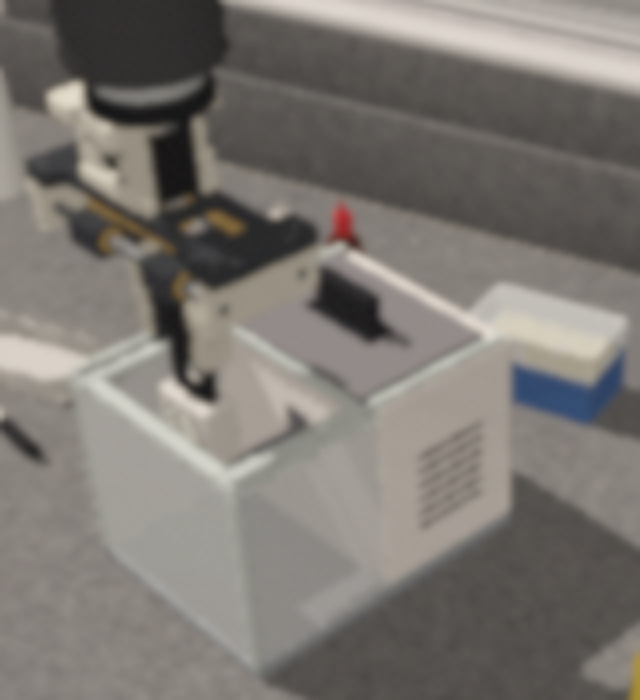

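Inside the opening and well centred, with the hook bar at column ~363 and the gauge box centred at ~365. Continuing down to threading height.

Call:
{"fn": "move_arm", "kwargs": {
  "commands": [
    [3,-0.05,0.05,1,0,0,0],
    [3,-0.05,0.05,2.5,0,0,0],
    [3,-0.05,0.05,4,0,0,0],
    [3,-0.05,0.05,5.5,0,0,0],
    [3,-0.05,0.05,7,0,0,0],
    [3,-0.05,0.05,8,0,0,0],
    [3,-0.05,0.05,8,0,0,0],
    [3,-0.05,0.05,8,0,0,0]
  ]
}}

```text
clock: 16.0
tool_pos: [0.4967, 0.1308, 0.13]
orientation: [-180.0, -0.0, -16.8]
force: [0.1, -1.0, -0.2]
opening: 0.036
```

```bash
python3 - <<'E'
from h import *
snap("wrist","w8",(180,50,480,280),2.6)
snap("scene","s8",(225,120,335,235),6)
p=W(CAB,(.025,-.0035,.130))[0]
o=sensors.get_obs();print(loc(o['tool_pos']))
delta(p,np.degrees(CAB[2]))
E
```

```text
[-0.02544466 -0.00309191]
16.1 at [0.4967 0.1308 0.1302] [-1.7995e+02 -4.0000e-02 -1.6770e+01] F [ 0.3  0.2 -1. ] open 3.59 -> d cm [5.04 0.04 0.02] w [-0.0008 -0.0007 -0.0003]
```

View pics/w8.png

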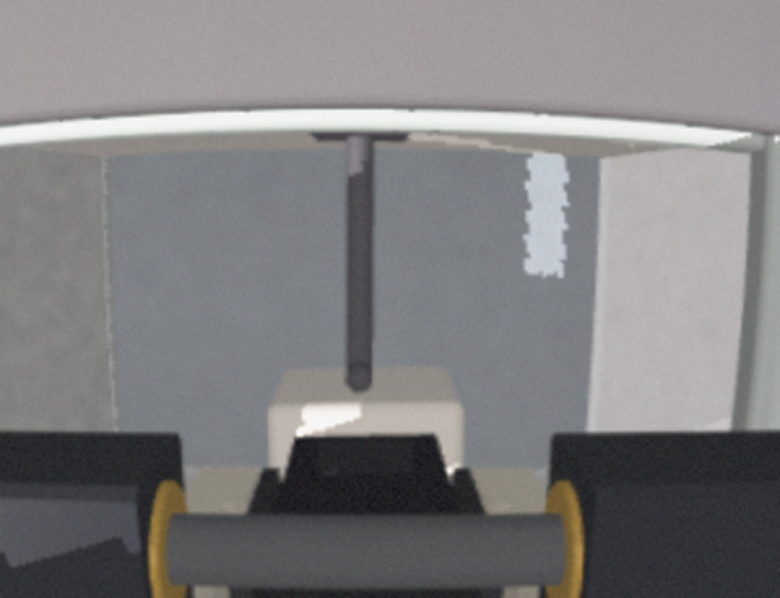

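View pics/s8.png

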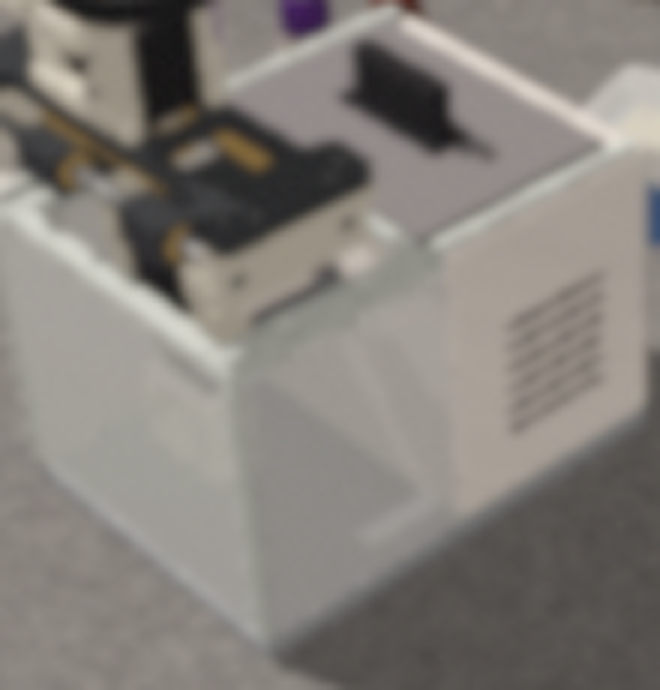

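Call:
{"fn": "move_arm", "kwargs": {
  "commands": [
    [3,0.5,0.05,0,0,0,0],
    [3,1,0.05,0,0,0,0],
    [3,1.5,0.1,0,0,0,0],
    [3,2,0.1,0,0,0,0],
    [3,2.4,0.1,0,0,0,0],
    [3,2.7,0.1,0,0,0,0],
    [3,2.7,0.1,0,0,0,0],
    [3,2.7,0.1,0,0,0,0]
  ]
}}

```text
clock: 17.1
tool_pos: [0.5217, 0.1219, 0.1295]
orientation: [180.0, 0.0, -16.8]
force: [0.5, -0.1, -1.1]
opening: 0.0354
```

```bash
python3 - <<'E'
from h import *
snap("wrist","w9",(180,50,480,280),2.6)
p=W(CAB,(.026,-.0035,.130))[0]
o=sensors.get_obs();print(loc(o['tool_pos']))
delta(p,np.degrees(CAB[2]))
E
```

```text
[ 0.00111936 -0.00442798]
17.15 at [0.5217 0.1219 0.1296] [180.     0.   -16.78] F [ 0.3  0.2 -0.4] open 3.59 -> d cm [ 2.49 -0.09 -0.04] w [ 0.      0.0001 -0.0003]
```

View pics/w9.png

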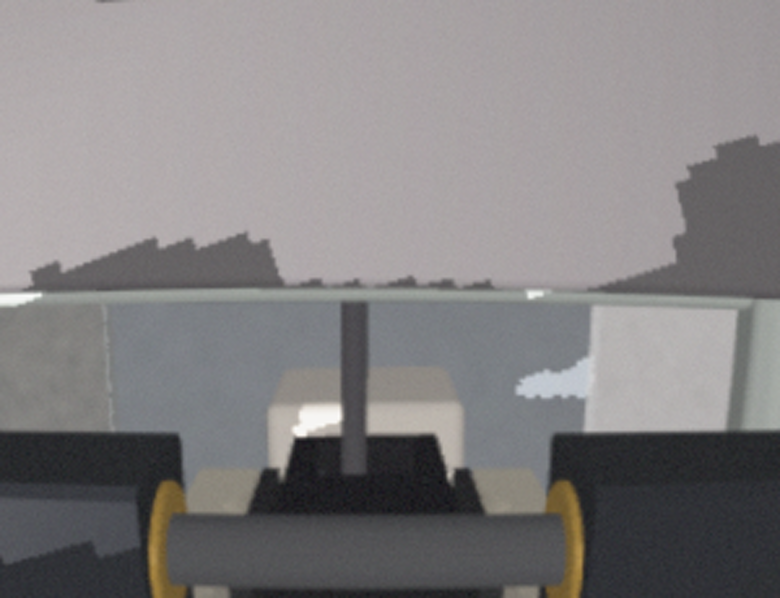

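Call:
{"fn": "move_arm", "kwargs": {
  "commands": [
    [3,0.5,-0.15,0,0,0,0],
    [3,1.0,-0.3,0,0,0,0],
    [3,1.5,-0.3,0,0,0,0],
    [3,2,-0.3,0,0,0,0],
    [3,2.3,-0.3,0,0,0,0],
    [3,2.5,-0.3,0,0,0,0],
    [3,2.5,-0.3,0,0,0,0],
    [3,2.5,-0.3,0,0,0,0]
  ]
}}

```text
clock: 18.15
tool_pos: [0.5466, 0.1175, 0.1296]
orientation: [-180.0, 0.0, -16.8]
force: [0.6, 0.1, -1.2]
opening: 0.0358
```

```bash
python3 - <<'E'
from h import *
snap("wrist","w10",(180,50,480,280),2.6)
snap("scene","s10",(225,120,335,235),6)
p=W(CAB,(.026,-.0015,.1167))[0]
o=sensors.get_obs();print(loc(o['tool_pos']))
delta(p,np.degrees(CAB[2]))
E
```

```text
[ 0.0261351  -0.00141933]
18.25 at [0.5465 0.1176 0.1296] [-180.      0.    -16.77] F [-0.9  0.3 -1.2] open 3.57 -> d cm [-0.01  0.01  1.29] w [-0.      0.     -0.0002]
```

View pics/w10.png

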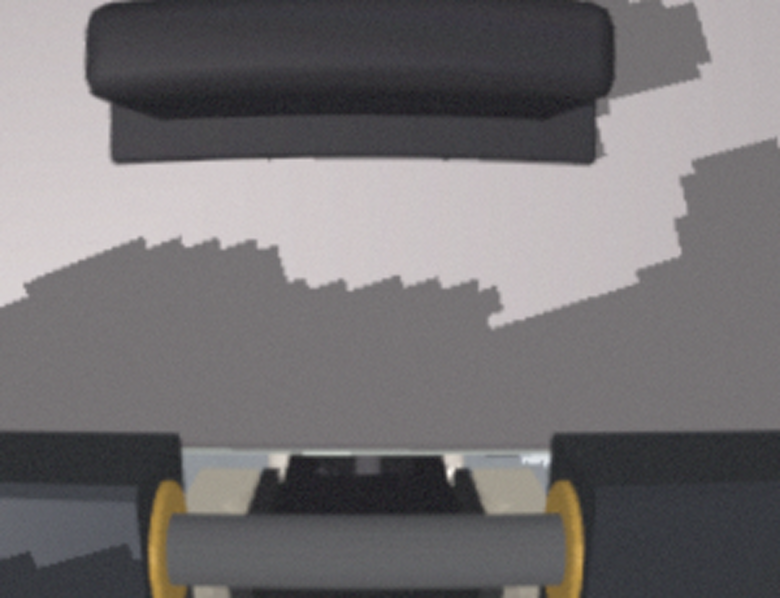

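View pics/s10.png

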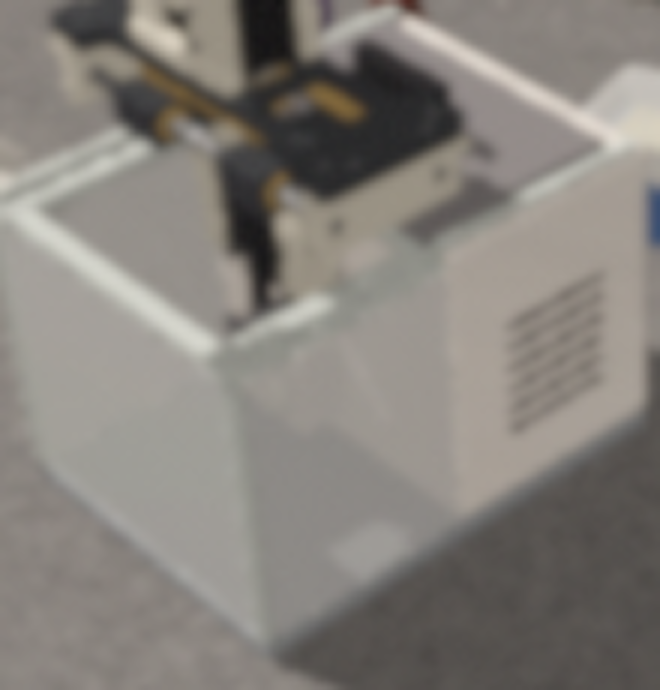

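Call:
{"fn": "move_arm", "kwargs": {
  "commands": [
    [3,0,0,0.3,0,0,0],
    [3,0,0,0.6,0,0,0],
    [3,0,0,0.8,0,0,0],
    [3,0,0,1,0,0,0],
    [3,0,0,1.1,0,0,0],
    [3,0,0,1.2,0,0,0],
    [3,0,0,1.25,0,0,0],
    [3,0,0,1.25,0,0,0]
  ]
}}

```text
clock: 19.25
tool_pos: [0.5467, 0.1176, 0.1171]
orientation: [-180.0, -0.0, -16.8]
force: [0.4, -0.1, -1.0]
opening: 0.0358
```

```bash
python3 - <<'E'
from h import *
o=sensors.get_obs();print(loc(o['tool_pos']),o['tool_pos'],o['force'],o['moment'])
E
```

```text
[ 0.02628954 -0.00138317] [0.54670418 0.11755531 0.11709455] [ 0.38055299 -0.0945834  -1.01484292] [-0.03064785 -0.03798876  0.00681463]
```

Not yet in contact (force still shows the −1 N weight); easing down a little more.

Call:
{"fn": "move_arm", "kwargs": {
  "commands": [
    [3,0,0,0.05,0,0,0],
    [3,0,0,0.1,0,0,0],
    [3,0,0,0.15,0,0,0],
    [3,0,0,0.2,0,0,0],
    [3,0,0,0.2,0,0,0],
    [3,0,0,0.2,0,0,0],
    [3,0,0,0.2,0,0,0],
    [3,0,0,0.2,0,0,0]
  ]
}}

```text
clock: 20.25
tool_pos: [0.5469, 0.1176, 0.1163]
orientation: [-180.0, -0.1, -16.7]
force: [-4.6, -0.7, 9.4]
opening: 0.0362
```

```bash
python3 - <<'E'
from h import *
o=sensors.get_obs();print(loc(o['tool_pos']),o['tool_pos'],o['force'],o['moment'])
E
```

```text
[ 0.02645827 -0.00130217] [0.54688909 0.11758422 0.11630171] [-4.57984529 -0.68254458  9.43689386] [-0.09831003  1.59560658 -0.00818186]
```

Call:
{"fn": "move_arm", "kwargs": {
  "commands": [
    [3,0,0,-0.13,0,0,0],
    [3,0,0,-0.13,0,0,0],
    [4.2,0,0,-0.13,0,0,0],
    [5,0,0,-0.13,0,0,0],
    [5.2,0,0,-0.13,0,0,0],
    [5.2,0,0,-0.13,0,0,0],
    [5.2,0,0,-0.13,0,0,0],
    [5.2,0,0,-0.13,0,0,0]
  ]
}}

```text
clock: 21.25
tool_pos: [0.5467, 0.1175, 0.1163]
orientation: [180.0, 0.0, -16.8]
force: [-0.1, -0.4, -0.6]
opening: 0.0519
```

```bash
python3 - <<'E'
from h import *
snap("wrist","w11",(180,150,480,380),2.6)
snap("scene","s11",(225,120,335,235),6)
o=sensors.get_obs();print(loc(o['tool_pos']),o['tool_pos'],o['force'],o['opening'])
E
```

```text
[ 0.02627149 -0.00138698] [0.54668579 0.11755687 0.11639626] [ 0.86279176 -0.29645341 -1.18023302] 0.05175370438395441
```

View pics/w11.png

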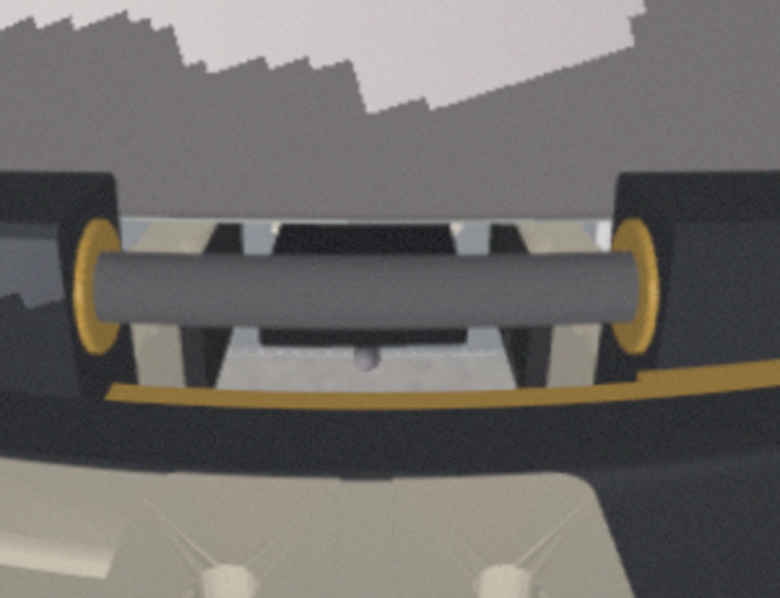

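View pics/s11.png

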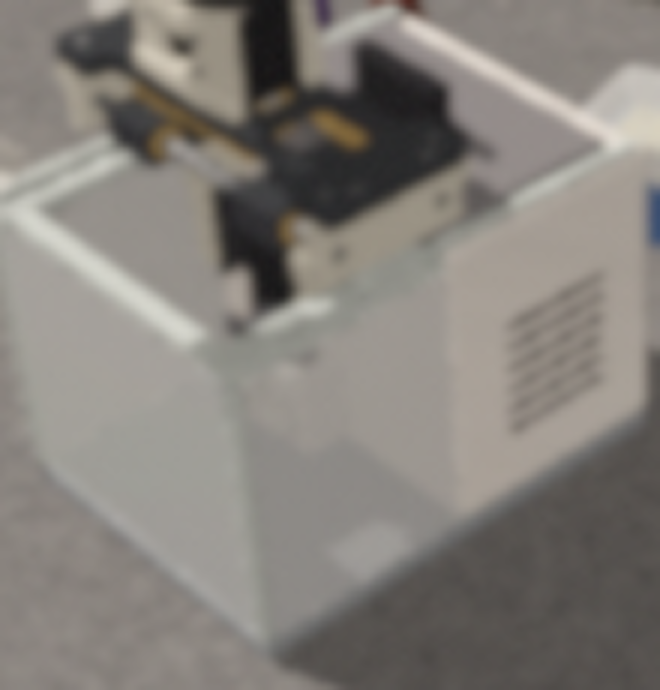

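Call:
{"fn": "move_arm", "kwargs": {
  "commands": [
    [5.2,0,0,-0.5,0,0,0],
    [5.2,0,0,-1.5,0,0,0],
    [5.2,0,0,-3.5,0,0,0],
    [5.2,0,0,-6,0,0,0],
    [5.2,0,0,-9,0,0,0],
    [5.2,0,0,-12,0,0,0],
    [5.2,0,0,-16,0,0,0],
    [5.2,0,0,-18.5,0,0,0]
  ]
}}

```text
clock: 22.35
tool_pos: [0.5471, 0.1176, 0.3045]
orientation: [-179.9, -0.1, -16.8]
force: [0.1, 0.5, 0.1]
opening: 0.0518
```

```bash
python3 - <<'E'
from h import *
snap("wrist","w12",(180,100,480,330),2.6)
snap("scene","s12",(225,120,335,235),6)
snap("top","t12",(175,60,335,240),4)
o=sensors.get_obs();print(loc(o['tool_pos']),o['tool_pos'],o['force'],o['opening'])
delta(W(CAB,(.110,-.003,.27))[0],-106.8)
E
```

```text
[ 0.02669339 -0.00101055] [0.54719832 0.11779567 0.30364268] [-0.21747825  0.23782941 -1.10045398] 0.05184445461733241
22.5 at [0.5472 0.1178 0.3036] [-1.7984e+02 -1.5000e-01 -1.6770e+01] F [-0.2  0.2 -1.1] open 5.18 -> d cm [8.32 0.21 3.39] w [-4.3000e-03  1.0000e-04  1.5713e+00]
```

View pics/w12.png

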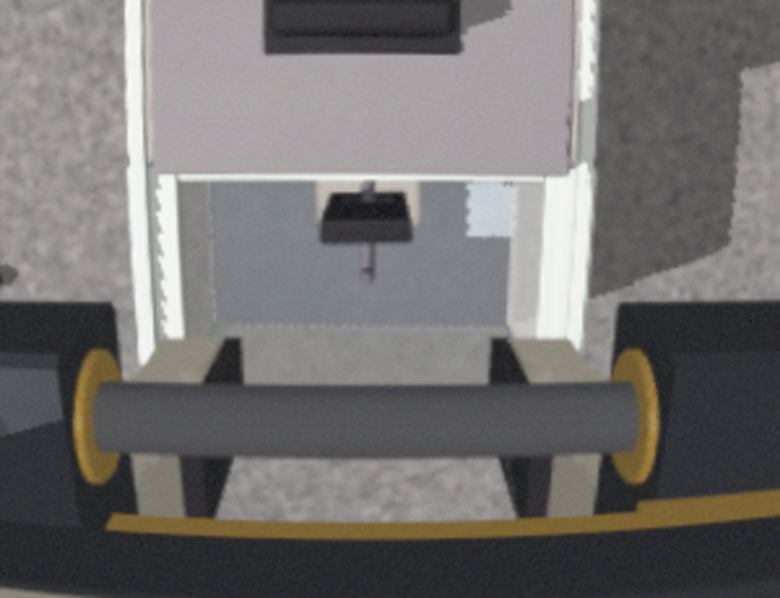

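View pics/s12.png

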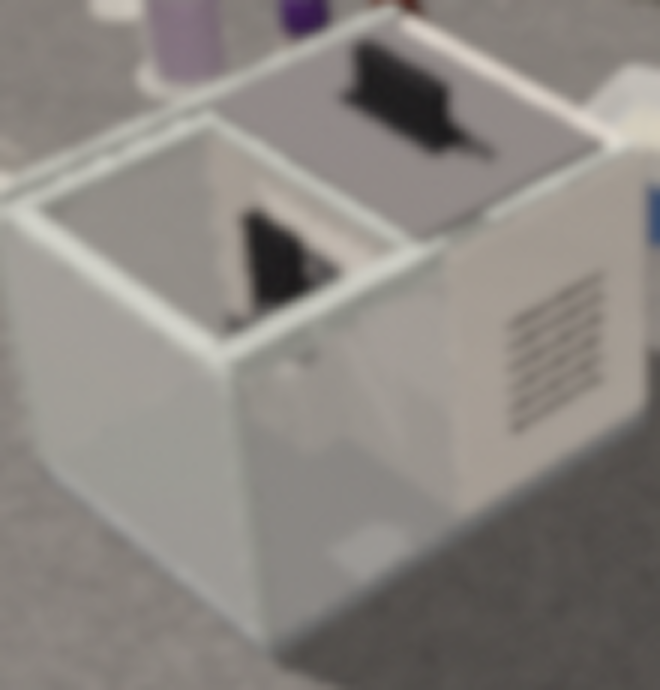

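View pics/t12.png

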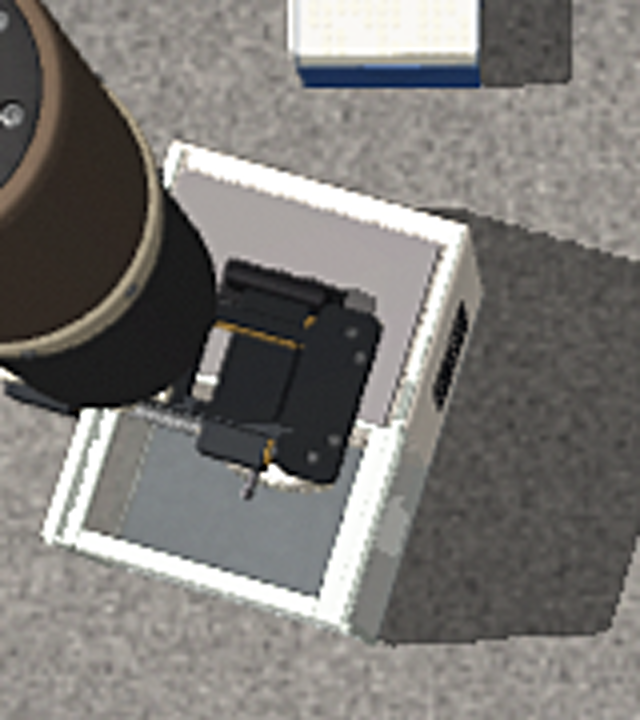

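Call:
{"fn": "move_arm", "kwargs": {
  "commands": [
    [5,1,0,0,0,0,0.18],
    [5,3,0.05,0,0,0,0.36],
    [5,5,0.1,0,0,0,0.54],
    [5,6.5,0.1,0.5,0,0,0.72],
    [5,7.5,0.2,1,0,0,0.9],
    [5,8.3,0.2,2,0,0,1.08],
    [5,8.3,0.2,3,0,0,1.26],
    [5,8.3,0.2,3.3,0,0,1.44]
  ]
}}

```text
clock: 23.5
tool_pos: [0.6248, 0.0913, 0.2666]
orientation: [179.9, -0.1, -99.6]
force: [-0.7, -0.7, 0.2]
opening: 0.05
```

```bash
python3 - <<'E'
from h import *
delta(W(CAB,(.110,-.003,.27))[0],-106.8)
E
```

```text
23.5 at [0.6248 0.0913 0.2666] [ 1.7985e+02 -7.0000e-02 -9.9640e+01] F [-0.7 -0.7  0.2] open 5.0 -> d cm [-0.08 -0.15 -0.34] w [ 0.0025 -0.0014  0.1249]
```

Call:
{"fn": "move_arm", "kwargs": {
  "commands": [
    [5,-0.1,-0.1,0,0,0,0.123],
    [5,-0.1,-0.1,0,0,0,0.123],
    [5,-0.1,-0.1,0,0,0,0.123],
    [5,-0.1,-0.1,0,0,0,0.123],
    [5,-0.1,-0.1,0,0,0,0.123],
    [5,-0.1,-0.1,2,0,0,0.123],
    [5,-0.1,-0.1,4,0,0,0.123],
    [5,-0.1,-0.1,4,0,0,0.123]
  ]
}}

```text
clock: 24.5
tool_pos: [0.6258, 0.0922, 0.2269]
orientation: [179.9, -0.1, -106.3]
force: [0.1, -0.0, 0.3]
opening: 0.05
```

```bash
python3 - <<'E'
from h import *
snap("wrist","w13",(180,100,480,330),2.6)
delta(W(CAB,(.110,-.003,.18))[0],-106.8)
E
```

```text
24.55 at [0.6265 0.0923 0.2282] [ 1.7996e+02 -5.0000e-02 -1.0631e+02] F [0.7 0.4 1.1] open 5.03 -> d cm [ 0.04 -0.    4.82] w [ 0.0007 -0.0009  0.0086]
```

View pics/w13.png

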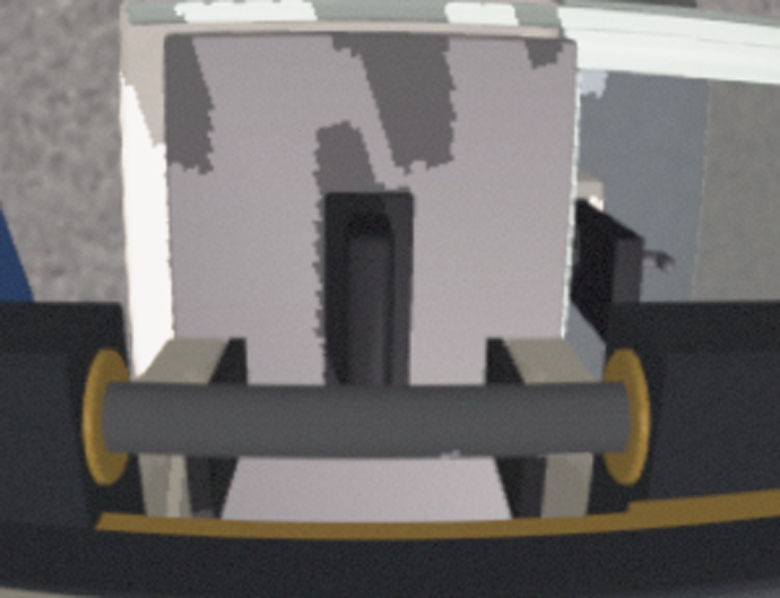

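Call:
{"fn": "move_arm", "kwargs": {
  "commands": [
    [5,0,0,2,0,0,0.008],
    [5,0,0,4,0,0,0.008],
    [5,0,0,4.8,0,0,0.008],
    [5,0,0,4.8,0,0,0.008],
    [1,0,0,4.8,0,0,0.008],
    [0.8,0,0,4.8,0,0,0.008],
    [0.8,0,0,4.8,0,0,0.008],
    [0.8,0,0,4.8,0,0,0.008]
  ]
}}

```text
clock: 25.55
tool_pos: [0.6267, 0.0925, 0.1805]
orientation: [-180.0, 0.0, -106.8]
force: [0.3, -0.4, -1.1]
opening: 0.0156
```

Call:
{"fn": "move_arm", "kwargs": {
  "commands": [
    [0.8,0,0,0,0,0,0],
    [0.8,0,0,0,0,0,0],
    [0.8,0,1.5,0,0,0,0],
    [0.8,0,3,0,0,0,0],
    [0.8,0,4.5,0,0,0,0],
    [0.8,0,6,0,0,0,0],
    [0.8,0,7.5,0,0,0,0],
    [0.8,0,8,0,0,0,0]
  ]
}}

```text
clock: 26.55
tool_pos: [0.5491, 0.1163, 0.1805]
orientation: [180.0, 0.0, -106.7]
force: [1.8, 1.9, -2.0]
opening: 0.0119
```

```bash
python3 - <<'E'
from h import *
o=sensors.get_obs();print(loc(o['tool_pos']))
delta(W(CAB,(0,-.003,.18))[0],-106.8)
E
```

```text
[ 0.02893064 -0.001936  ]
26.55 at [0.5491 0.1163 0.1805] [ 1.8000e+02  4.0000e-02 -1.0674e+02] F [ 1.8  1.9 -2. ] open 1.19 -> d cm [0.11 2.89 0.05] w [0.     0.0007 0.001 ]
```

Call:
{"fn": "move_arm", "kwargs": {
  "commands": [
    [0.8,0,1,0,0,0,0],
    [0.8,0,2,0,0,0,0],
    [0.8,0,2.6,0,0,0,0],
    [0.8,0,2.9,0,0,0,0],
    [0.8,0,3.1,0,0,0,0],
    [0.8,0,3.3,0,0,0,0],
    [0.8,0,3.3,0,0,0,0],
    [0.8,0,3.3,0,0,0,0]
  ]
}}

```text
clock: 27.55
tool_pos: [0.5214, 0.1248, 0.1805]
orientation: [-179.7, 0.0, -106.8]
force: [18.1, -2.2, -11.5]
opening: 0.0112
```

```bash
python3 - <<'E'
from h import *
o=sensors.get_obs();print(loc(o['tool_pos']))
delta(W(CAB,(0,-.003,.18))[0],-106.8)
E
```

```text
[-1.93546773e-05 -1.78483798e-03]
27.55 at [0.5214 0.1248 0.1805] [-1.7974e+02  4.0000e-02 -1.0678e+02] F [ 18.1  -2.2 -11.5] open 1.12 -> d cm [ 0.12 -0.    0.05] w [-0.0046  0.0008  0.0003]
```

Call:
{"fn": "move_arm", "kwargs": {
  "commands": [
    [0.8,0,-0.25,0,0,0,0],
    [4,0,-0.25,0,0,0,0],
    [4,0,-0.25,0,0,0,0],
    [4,0,-0.25,0,0,0,0],
    [4,0,-0.25,0,0,0,0],
    [4,0,-0.25,-2,0,0,0],
    [4,0,-0.25,-6,0,0,0],
    [4,0,-0.25,-10,0,0,0]
  ]
}}

```text
clock: 28.55
tool_pos: [0.5206, 0.1242, 0.2814]
orientation: [180.0, -0.0, -106.8]
force: [1.0, -0.1, 1.0]
opening: 0.0401
```

Call:
{"fn": "move_arm", "kwargs": {
  "commands": [
    [4,0,0,-3,0,0,0],
    [4,-2,0,-5,0,0,0],
    [4,-6,0,-6,0,0,0],
    [4,-11,0,-6,0,0,0],
    [4,-16,0,-6,0,0,0],
    [4,-21,0,-6,0,0,0],
    [4,-24,0,-6,0,0,0],
    [4,-24,0,-6,0,0,0]
  ]
}}

```text
clock: 29.55
tool_pos: [0.5901, 0.356, 0.3384]
orientation: [179.9, -0.1, -106.7]
force: [0.6, -0.3, 0.6]
opening: 0.0402
```

```bash
python3 - <<'E'
from h import *
snap("scene","s14",(215,110,345,235),6)
snap("top","t14",(165,60,455,270),2.7)
delta([.5,.3,.3],-106.8)
E
```

```text
29.65 at [0.59   0.3541 0.3398] [ 1.7997e+02 -7.0000e-02 -1.0676e+02] F [ 0.2 -1.2 -0.3] open 4.02 -> d cm [7.77 7.06 3.99] w [ 0.0005 -0.0012  0.0006]
```

View pics/s14.png

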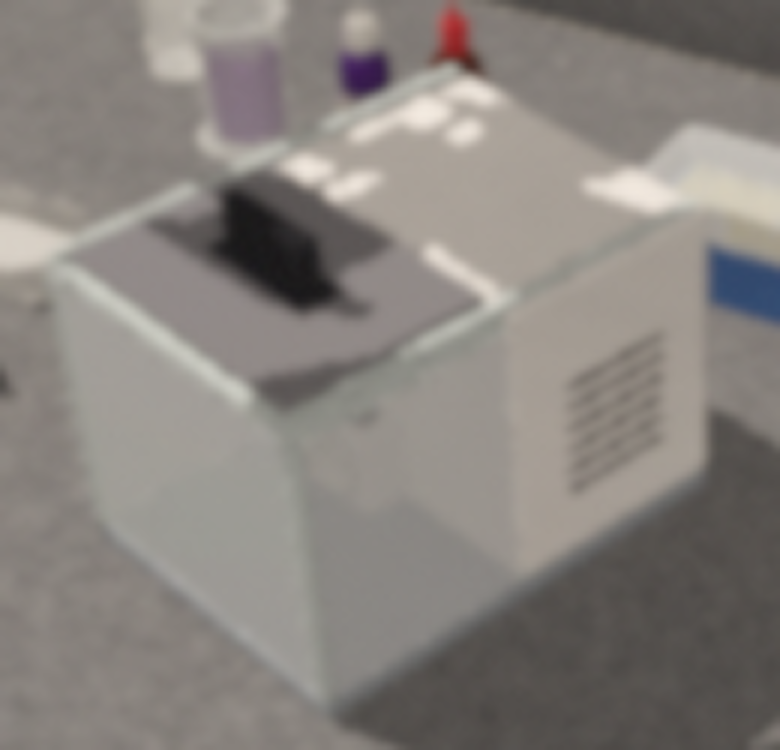

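View pics/t14.png

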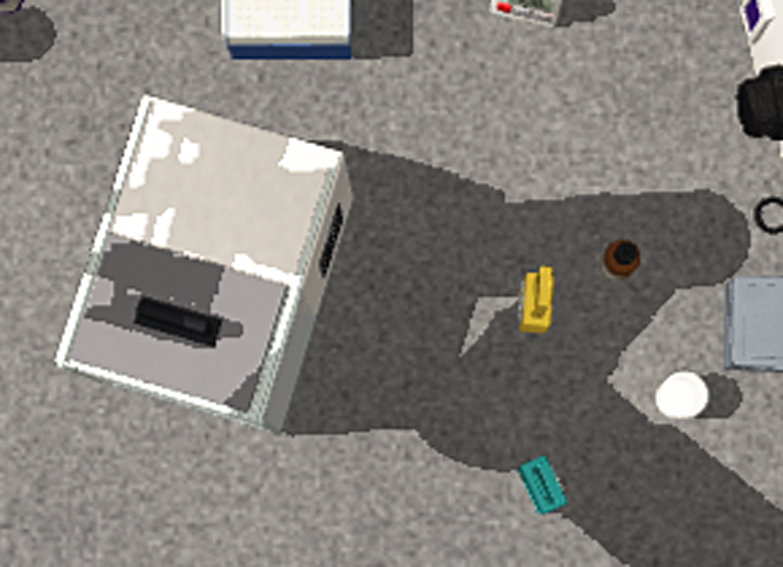

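```bash
python3 - <<'E'
from h import *
np.set_printoptions(suppress=True,precision=4)
a=load('t14');f=a['frame'][:,:,::-1]
cv2.imwrite('pics/t14c.png',cv2.resize(f[140:225,180:280],None,fx=7,fy=7,interpolation=cv2.INTER_CUBIC))
f2=load('s14')['frame'][:,:,::-1]
g=cv2.resize(f2[165:215,250:310],None,fx=10,fy=10,interpolation=cv2.INTER_CUBIC);cv2.imwrite('pics/s14c.png',cv2.normalize(g,None,0,255,cv2.NORM_MINMAX))
E
```

```text
(no output)
```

View pics/t14c.png

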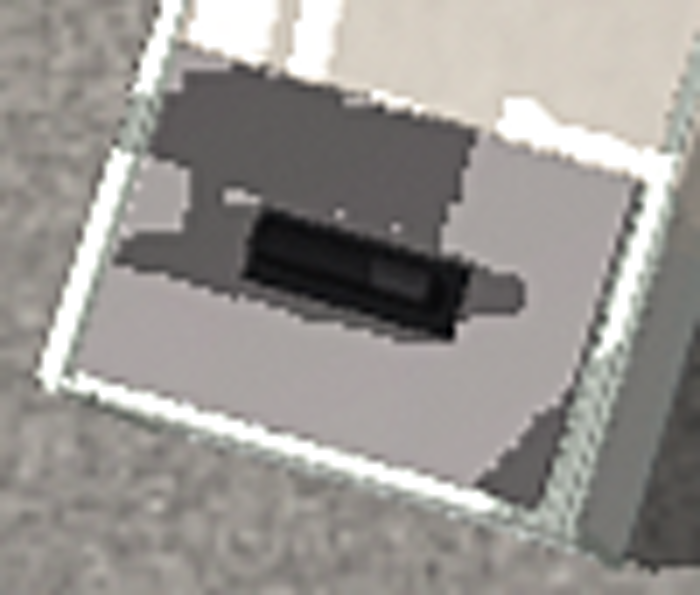

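View pics/s14c.png

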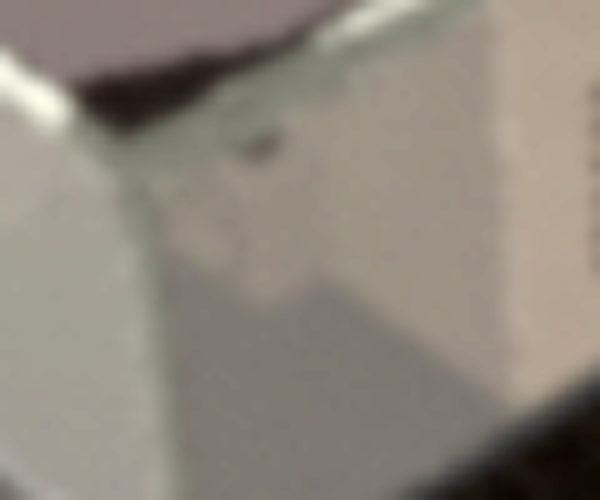

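```bash
python3 - <<'E'
from h import *
np.set_printoptions(suppress=True,precision=4)
a=load('t14');q=lambda u,v:(180+u/7,140+v/7)
for m in [(78,370),(300,438),(480,490),(185,48),(420,112),(640,180)]: print(loc(back(a,q(*m),.1715)))
E
```

```text
[-0.0545  0.0777]
[-0.0554  0.0031]
[-0.0552 -0.0569]
[0.0549 0.0768]
[ 0.0562 -0.0021]
[ 0.055  -0.0766]
```

```bash
python3 - <<'E'
from h import *
print(job.close_job())
E
```

```text
the job is handed in; nothing more can be done
None
```

The gauge is hanging by its eye on the hook with its dial to the clear front, and the hatch is shut again. I handed the job in at about 30 s.

I slid the hatch back to its stop, then gripped the white gauge by its tab. I lowered it through the opening, threaded the eye over the upturned end, set it on the bar and let go. Then I slid the hatch forward to its stop and moved the arm clear.

Last checks:
- **Gauge:** pictures after release show the tab hanging on the bar behind the upturned end. The dial is visible only faintly through the glass, so I judged its direction from how the gauge was held and turned.
- **Hatch:** its plate edges measured at ±55 to 56 mm from the centre of the opening. That puts it within about 1 mm of fully shut.
- **Frame:** I saw no sign of contact. The smallest calculated gap was about 10 mm, and there was no force on the tool while lowering or threading.
- **Forces:** the highest wrist force was about 25 N, when pushing the hatch to its open stop.
- **Jar and dropper bottle:** the final top picture shows both standing and apparently where they were. I did not measure them again.
- **Disagreement:** the gauge's turn read −20.3° from the fixed cameras and −18.2° from the wrist camera. I gripped at −18.5°, and the picture before closing showed it square in the jaws.

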